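# Rock-test levelling plates with a straightedge and sort them

## Task

Check the aluminium levelling plates lying on the bench: draw the straightedge up out of its slotted holder and, taking the plates from the longest to the shortest, stand it on its foot lengthwise along the middle of each plate, let go, and press down firmly on its top, first at the end nearer to the robot and then at the far end, to see whether it rocks. Lay the plates on which it sits firmly flat on the black granite slab, side by side, and put the plates on which it rocks in the grey tray. Finish with the straightedge seated back in its holder, and leave the steel weight and the glass beaker alone.

Things in the scene. Friction and masses are not known exactly. Their poses are not given: they have to be found in the camera images.
- plate_l1: long aluminium plate, 180 (x) x 44 (y) mm, flat on the bench, loose, ~0.3 kg; one of two long ones, at most one is there (else None). Origin: centre of underside, z up, x away from the robot. Top face either true, 14 mm up all over, or high in the middle: 11 mm at both ends, two 0.07 rad slopes up to a level crest 16.9 mm up and 12 mm wide at x = 0, on which a straightedge laid along x stands level but rocks up to 0.07 rad when pressed.
- plate_l2: long aluminium plate, 180 (x) x 44 (y) mm, flat on the bench, loose, ~0.3 kg; one of two long ones, at most one is there (else None). Origin: centre of underside, z up, x away from the robot. Top face either true, 14 mm up all over, or high in the middle: 11 mm at both ends, two 0.07 rad slopes up to a level crest 16.9 mm up and 12 mm wide at x = 0, on which a straightedge laid along x stands level but rocks up to 0.07 rad when pressed.
- plate_m1: medium aluminium plate, 150 (x) x 44 (y) mm, flat on the bench, loose, ~0.2 kg; one of two medium ones, at most one is there (else None). Origin: centre of underside, z up, x away from the robot. Top face either true, 14 mm up all over, or high in the middle: 11 mm at both ends, two 0.07 rad slopes up to a level crest 15.8 mm up and 12 mm wide at x = 0, on which a straightedge laid along x stands level but rocks up to 0.07 rad when pressed.
- plate_m2: medium aluminium plate, 150 (x) x 44 (y) mm, flat on the bench, loose, ~0.2 kg; one of two medium ones, at most one is there (else None). Origin: centre of underside, z up, x away from the robot. Top face either true, 14 mm up all over, or high in the middle: 11 mm at both ends, two 0.07 rad slopes up to a level crest 15.8 mm up and 12 mm wide at x = 0, on which a straightedge laid along x stands level but rocks up to 0.07 rad when pressed.
- plate_s1: short aluminium plate, 120 (x) x 44 (y) mm, flat on the bench, loose, ~0.2 kg; one of two short ones, at most one is there (else None). Origin: centre of underside, z up, x away from the robot. Top face either true, 14 mm up all over, or high in the middle: 11 mm at both ends, two 0.07 rad slopes up to a level crest 14.8 mm up and 12 mm wide at x = 0, on which a straightedge laid along x stands level but rocks up to 0.07 rad when pressed.
- plate_s2: short aluminium plate, 120 (x) x 44 (y) mm, flat on the bench, loose, ~0.2 kg; one of two short ones, at most one is there (else None). Origin: centre of underside, z up, x away from the robot. Top face either true, 14 mm up all over, or high in the middle: 11 mm at both ends, two 0.07 rad slopes up to a level crest 14.8 mm up and 12 mm wide at x = 0, on which a straightedge laid along x stands level but rocks up to 0.07 rad when pressed.
- straightedge: steel straightedge, 140 mm long (x): an upright blade 12 mm thick (y), top edge 40 mm up (z), on a foot 40 mm wide, 7 mm thick; origin at the centre of the lower face, z up. The +x end (x = 70 mm) carries a small hanging ring reaching to x = 97 mm, 24 mm clear of the lower face; the end at x = -70 mm is plain. Loose, 0.3 kg. Starts in the holder's slot, seated on its floor.
- holder: fixed black plastic holder, slot along its x, open at the top and both ends; base 160 x 74 x 8 mm, two walls 140 mm long, 9 mm thick, 46 mm apart; slot floor 8 mm, wall tops 26 mm above the bench. Origin at the centre of the underside. The seated straightedge's top is 48 mm up, so 22 mm of it stand above the walls.
- slab: fixed black granite slab 280 mm (x) by 220 mm (y), 20 mm thick; origin at the centre of the underside, its top face 20 mm above the bench. It may be on the left or on the right.
- tray: fixed shallow grey plastic reject tray, outside 280 mm (x) by 220 mm (y), 22 mm high, walls 4 mm thick; origin at the centre of the underside. On the side where the slab is not.
- tray_in (a point): centre of the tray's inner floor (about 4 mm above the bench), axes as the tray's
- weight: bystander: knobbed steel calibration weight, 40 mm diameter, 66 mm high; origin centre of its foot
- beaker: bystander: empty glass beaker, 66 mm diameter, 80 mm high; origin centre of its foot
Mind the look-alikes: they are no part of the job. What is shaped like the plate_m1 but green or yellow is not meant.

How it is judged:
On the way, in this order (a step that is already met when the one before it is completed fails the run):
1. the straightedge is drawn up out of its holder (z of straightedge in the frame of holder above 0.045 m), for 0.1 s.
2. the straightedge stands upright along the middle of the long plate (within 30 mm and 0.2 rad) and its end nearer to the robot is pressed down from above (over 5 N, 28 to 82 mm from the middle) (((x of the grasp point in the frame of plate_l1 between -0.082 and -0.028 m and y of the grasp point in the frame of plate_l1 between -0.025 and 0.025 m and z of the grasp point in the frame of plate_l1 above 0.06 m and contact force between straightedge and plate_l1 above 5 N and horizontal distance between straightedge and plate_l1 below 0.03 m and angle between the x axis of straightedge and the x axis of plate_l1, either way round below 0.2 rad and angle between the z axis of straightedge and the z axis of plate_l1, either way round below 0.15 rad) or (x of the grasp point in the frame of plate_l2 between -0.082 and -0.028 m and y of the grasp point in the frame of plate_l2 between -0.025 and 0.025 m and z of the grasp point in the frame of plate_l2 above 0.06 m and contact force between straightedge and plate_l2 above 5 N and horizontal distance between straightedge and plate_l2 below 0.03 m and angle between the x axis of straightedge and the x axis of plate_l2, either way round below 0.2 rad and angle between the z axis of straightedge and the z axis of plate_l2, either way round below 0.15 rad))), for 0.15 s.
3. the straightedge stands upright along the middle of the long plate (within 30 mm and 0.2 rad) and its far end is pressed down from above (over 5 N, 28 to 82 mm from the middle) (((x of the grasp point in the frame of plate_l1 between 0.028 and 0.082 m and y of the grasp point in the frame of plate_l1 between -0.025 and 0.025 m and z of the grasp point in the frame of plate_l1 above 0.06 m and contact force between straightedge and plate_l1 above 5 N and horizontal distance between straightedge and plate_l1 below 0.03 m and angle between the x axis of straightedge and the x axis of plate_l1, either way round below 0.2 rad and angle between the z axis of straightedge and the z axis of plate_l1, either way round below 0.15 rad) or (x of the grasp point in the frame of plate_l2 between 0.028 and 0.082 m and y of the grasp point in the frame of plate_l2 between -0.025 and 0.025 m and z of the grasp point in the frame of plate_l2 above 0.06 m and contact force between straightedge and plate_l2 above 5 N and horizontal distance between straightedge and plate_l2 below 0.03 m and angle between the x axis of straightedge and the x axis of plate_l2, either way round below 0.2 rad and angle between the z axis of straightedge and the z axis of plate_l2, either way round below 0.15 rad))), for 0.15 s.
4. the straightedge stands upright along the middle of the medium plate (within 30 mm and 0.2 rad) and its end nearer to the robot is pressed down from above (over 5 N, 28 to 82 mm from the middle) (((x of the grasp point in the frame of plate_m1 between -0.082 and -0.028 m and y of the grasp point in the frame of plate_m1 between -0.025 and 0.025 m and z of the grasp point in the frame of plate_m1 above 0.06 m and contact force between straightedge and plate_m1 above 5 N and horizontal distance between straightedge and plate_m1 below 0.03 m and angle between the x axis of straightedge and the x axis of plate_m1, either way round below 0.2 rad and angle between the z axis of straightedge and the z axis of plate_m1, either way round below 0.15 rad) or (x of the grasp point in the frame of plate_m2 between -0.082 and -0.028 m and y of the grasp point in the frame of plate_m2 between -0.025 and 0.025 m and z of the grasp point in the frame of plate_m2 above 0.06 m and contact force between straightedge and plate_m2 above 5 N and horizontal distance between straightedge and plate_m2 below 0.03 m and angle between the x axis of straightedge and the x axis of plate_m2, either way round below 0.2 rad and angle between the z axis of straightedge and the z axis of plate_m2, either way round below 0.15 rad))), for 0.15 s.
5. the straightedge stands upright along the middle of the medium plate (within 30 mm and 0.2 rad) and its far end is pressed down from above (over 5 N, 28 to 82 mm from the middle) (((x of the grasp point in the frame of plate_m1 between 0.028 and 0.082 m and y of the grasp point in the frame of plate_m1 between -0.025 and 0.025 m and z of the grasp point in the frame of plate_m1 above 0.06 m and contact force between straightedge and plate_m1 above 5 N and horizontal distance between straightedge and plate_m1 below 0.03 m and angle between the x axis of straightedge and the x axis of plate_m1, either way round below 0.2 rad and angle between the z axis of straightedge and the z axis of plate_m1, either way round below 0.15 rad) or (x of the grasp point in the frame of plate_m2 between 0.028 and 0.082 m and y of the grasp point in the frame of plate_m2 between -0.025 and 0.025 m and z of the grasp point in the frame of plate_m2 above 0.06 m and contact force between straightedge and plate_m2 above 5 N and horizontal distance between straightedge and plate_m2 below 0.03 m and angle between the x axis of straightedge and the x axis of plate_m2, either way round below 0.2 rad and angle between the z axis of straightedge and the z axis of plate_m2, either way round below 0.15 rad))), for 0.15 s.
6. the straightedge stands upright along the middle of the short plate (within 30 mm and 0.2 rad) and its end nearer to the robot is pressed down from above (over 5 N, 28 to 82 mm from the middle) (((x of the grasp point in the frame of plate_s1 between -0.082 and -0.028 m and y of the grasp point in the frame of plate_s1 between -0.025 and 0.025 m and z of the grasp point in the frame of plate_s1 above 0.06 m and contact force between straightedge and plate_s1 above 5 N and horizontal distance between straightedge and plate_s1 below 0.03 m and angle between the x axis of straightedge and the x axis of plate_s1, either way round below 0.2 rad and angle between the z axis of straightedge and the z axis of plate_s1, either way round below 0.15 rad) or (x of the grasp point in the frame of plate_s2 between -0.082 and -0.028 m and y of the grasp point in the frame of plate_s2 between -0.025 and 0.025 m and z of the grasp point in the frame of plate_s2 above 0.06 m and contact force between straightedge and plate_s2 above 5 N and horizontal distance between straightedge and plate_s2 below 0.03 m and angle between the x axis of straightedge and the x axis of plate_s2, either way round below 0.2 rad and angle between the z axis of straightedge and the z axis of plate_s2, either way round below 0.15 rad))), for 0.15 s.
7. the straightedge stands upright along the middle of the short plate (within 30 mm and 0.2 rad) and its far end is pressed down from above (over 5 N, 28 to 82 mm from the middle) (((x of the grasp point in the frame of plate_s1 between 0.028 and 0.082 m and y of the grasp point in the frame of plate_s1 between -0.025 and 0.025 m and z of the grasp point in the frame of plate_s1 above 0.06 m and contact force between straightedge and plate_s1 above 5 N and horizontal distance between straightedge and plate_s1 below 0.03 m and angle between the x axis of straightedge and the x axis of plate_s1, either way round below 0.2 rad and angle between the z axis of straightedge and the z axis of plate_s1, either way round below 0.15 rad) or (x of the grasp point in the frame of plate_s2 between 0.028 and 0.082 m and y of the grasp point in the frame of plate_s2 between -0.025 and 0.025 m and z of the grasp point in the frame of plate_s2 above 0.06 m and contact force between straightedge and plate_s2 above 5 N and horizontal distance between straightedge and plate_s2 below 0.03 m and angle between the x axis of straightedge and the x axis of plate_s2, either way round below 0.2 rad and angle between the z axis of straightedge and the z axis of plate_s2, either way round below 0.15 rad))), for 0.15 s.
At the end, for the whole second after the job is handed in: true plates flat on the slab (underside within 3 mm of its top, tilt < 0.04 rad, centre over it); rocking plates in the tray (at most 40 mm above its floor, tilt < 0.3 rad); straightedge on the slot floor (within 25 mm along, 6 mm across, 4 mm in height), either way round; all at rest (x of plate_l1 in the frame of slab between -0.13 and 0.13 m and y of plate_l1 in the frame of slab between -0.1 and 0.1 m and z of plate_l1 in the frame of slab between 0.017 and 0.023 m and angle between each of plate_l1, plate_m2, plate_s1's own z axis and vertical below 0.04 rad and linear speed of each of plate_l1, plate_l2, plate_m1, plate_m2, plate_s1, plate_s2, straightedge below 0.02 m/s and x of plate_l2 in the frame of tray_in between -0.12 and 0.12 m and y of plate_l2 in the frame of tray_in between -0.09 and 0.09 m and z of plate_l2 in the frame of tray_in between -0.004 and 0.04 m and angle between each of plate_l2, plate_m1, plate_s2's own z axis and vertical below 0.3 rad and x of plate_m1 in the frame of tray_in between -0.12 and 0.12 m and y of plate_m1 in the frame of tray_in between -0.09 and 0.09 m and z of plate_m1 in the frame of tray_in between -0.004 and 0.04 m and x of plate_m2 in the frame of slab between -0.13 and 0.13 m and y of plate_m2 in the frame of slab between -0.1 and 0.1 m and z of plate_m2 in the frame of slab between 0.017 and 0.023 m and x of plate_s1 in the frame of slab between -0.13 and 0.13 m and y of plate_s1 in the frame of slab between -0.1 and 0.1 m and z of plate_s1 in the frame of slab between 0.017 and 0.023 m and x of plate_s2 in the frame of tray_in between -0.12 and 0.12 m and y of plate_s2 in the frame of tray_in between -0.09 and 0.09 m and z of plate_s2 in the frame of tray_in between -0.004 and 0.04 m and x of straightedge in the frame of holder between -0.025 and 0.025 m and y of straightedge in the frame of holder between -0.006 and 0.006 m and z of straightedge in the frame of holder between 0.004 and 0.012 m and angle between the x axis of straightedge and the x axis of holder, either way round below 0.1 rad and angle between straightedge's own z axis and vertical below 0.25 rad); the robot touches nothing.
It fails at once if the weight is moved more than 40 mm (distance of weight from where it was at the start of the episode above 0.04 m).
It fails at once if the beaker is moved more than 40 mm (distance of beaker from where it was at the start of the episode above 0.04 m).
Of plate_l1, plate_l2 only 1 to 1 are there at a start; the rules pass over those that are not, and their reading is None.
Of plate_m1, plate_m2 only 1 to 1 are there at a start; the rules pass over those that are not, and their reading is None.
Of plate_s1, plate_s2 only 1 to 1 are there at a start; the rules pass over those that are not, and their reading is None.
Of plate_s1, plate_s2 only 1 to 2 are there at a start; the rules pass over those that are not, and their reading is None.
At some moment in a run one of plate_l1, plate_l2, plate_m1, plate_m2, plate_s1, plate_s2 may be knocked a few centimetres aside while the robot is not near it.
It also fails if it takes over 210 s, if anything falls off the work surface, if the arm or the gripper's body presses on something with over 40 N, if the wrist force passes 120 N, or if a joint passes its speed limit or range.

## Robot

A 6-joint arm with a two-finger parallel gripper is mounted at the origin on the work surface. World frame = base frame: x ahead of the robot, y to its left, z up, the work surface at z = 0. Lengths are in m, angles in rad, forces in N, time in s.
With the tool pointing down it reaches from about 0.35 to 0.85 m from the base axis. Payload 8.1 kg.
Tool frame: the origin (TCP) lies between the finger pads; the fingertips stand 11 mm ahead of it and the grasp point (between the pads) lies 8 mm behind it (tips_ahead is the z of the fingertips in the tool frame, in m); z points along the fingers, y is the line along which they close (so a half turn about z gives the same grasp; the last joint's range is limited). The gripper opens to 93 mm and grips with 3 to 60 N. Pads are 15 mm wide; open, the fingers measure 128 mm over their backs; the gripper's body (75 mm by 188 mm) begins 65 mm behind the grasp point.
Start: joints at [1.019, 0.13, 1.488, -0, 1.523, -0.085], TCP at [0.27, 0.536, 0.195] pointing down, gripper open.
Joint ranges: [-2.96, 2.96], [-0.89, 2.26], [0.02, 2.5], [-1.34, 4.48], [0, 2.73], [-2.66, 2.66]. Speed limits (rad/s): [2.39, 2.39, 2.79, 3.14, 3.14, 3.14].

## Interface

Orientations are given as a rotation vector (axis times angle).
In Python, from plant import read_state, read_camera, close_job, tips_ahead gives the robot as it stands. The module is installed in compiled form; this text tells all that it offers.
- The arm moves only by the tool move_arm, never from a script. Its argument "plan" is a list of rows, each a list of 7 numbers: the turn, a rotation vector about the tool's x, y, z in units of 6 degrees (1.0 is 6 degrees), then the shift along the tool's x, y, z in units of 25 mm (1.0 is 25 mm), then the finger opening in mm, from 0 to 93. A call has exactly 10 rows; each row shifts and turns the commanded pose from where the row before left it, along the tool's axes as they then stand; what a row does not reach is not made up. A row lasts 1/10 s, in which the tool goes at most 50 mm and 8.59 degrees, less where a joint would pass 70% of its speed; a pose out of reach is approached as far as the arm can. A call is refused whole if a number of a shift passes 1 or a number of a turn 1, either way. A call with a gripper value outside its range is refused whole. The fingers move at their own pace and stop on an object; "force" is the grip in N (left out, the last holds). Time passes only in rows, so rows that do not move let the fingers close, or fill a call up. It gives the time, the measured TCP pose, the force, the opening and the grip force at its end, in the units of the state.
- read_state(): the state, without advancing time (a new reading comes with each control period).
- read_camera(name): name is "scene" or "top" or "wrist"; returns a dict with "frame" (480x640x3 uint8, red, green, blue), "z_map" (480x640 float32, m along the optical axis (not along the pixel's ray), 0 where there is no reading), "fx", "fy", "cx", "cy" (pixels), "rvec" (rotation vector, rad) and "tvec" (3), from world to camera coordinates, as OpenCV has them. Camera axes: x right, y down, z forward; pixel columns grow to the right and rows downward; lengths in m; the calibration is good to about 2 mm. A picture is of the moment at which its call begins.
- close_job(): hands the job in; it is judged then, once.
The state is a dict: "t": time; "q": joint angles; "dq": joint speeds; "joint_torque": joint torques, N m; "tool_pos": TCP position; "orientation": TCP orientation; "force": force on the tool from outside, world axes, zero at the start; "wrist_torque": the same for the moment, N m; "opening": finger opening in m; "gripper_force": force on a finger pad.
Only numpy, scipy, OpenCV 4.12 (cv2) and the standard library are available. Lean on these libraries where they do the work, as an engineer would, in place of code of your own. Each camera call takes 0.05 s, during which the arm holds its last target. There are 200 camera calls.

## Working session

There is one attempt and no reset: what is moved stays moved. The work goes in short steps, Python scripts to look and compute and a tool call to move; the robot and the scene stay as the last step left them, time stands still between calls to the robot, and variables do not carry over. Pictures are saved under pics/ and viewed, at most 14 in all, crops included, and the job is handed in when it is done.

Besides the shell and the picture viewer there is one more tool, called after "Call:" by a JSON object that holds its "api" and its "payload", one argument or row to a line. move_arm: Moves the arm, as the interface text tells. Its arguments: {"type":"object","properties":{"plan":{"type":"array","items":{"type":"array","items":{"type":"number"}}},"force":{"type":"number"}},"required":["plan"]}

```bash
mkdir -p pics; cat > h.py <<'E'
import numpy as np, cv2
from plant import *
def cam(n,save=None):
    c=read_camera(n); c['R']=cv2.Rodrigues(np.array(c['rvec'],float))[0]; c['t']=np.array(c['tvec'],float)
    if save: cv2.imwrite('pics/'+save,c['frame'][:,:,::-1])
    return c
def cloud(c):
    z=c['z_map'].astype(float); v,u=np.mgrid[:480,:640]
    P=np.stack([(u-c['cx'])/c['fx']*z,(v-c['cy'])/c['fy']*z,z],-1)
    W=(P-c['t'])@c['R']; W[z==0]=np.nan
    return W
def st():
    s=read_state(); R=cv2.Rodrigues(np.array(s['orientation'],float))[0]
    print('t',round(s['t'],2),'p',np.round(s['tool_pos'],4),'F',np.round(s['force'],1),'T',np.round(s['wrist_torque'],2),'op',round(s['opening'],4),'gf',np.round(s['gripper_force'],1)); print('R',np.round(R,3).tolist(),'q',np.round(s['q'],2)); return s,R
E
python3 - <<'E'
from h import *
st(); print(tips_ahead)
for n in('top','scene'):
    c=cam(n,n+'0.png'); np.savez(n+'0.npz',W=cloud(c),f=c['frame'])
    print(n,c['fx'],c['R'].tolist(),c['t'])
E
```

```text
t 0.0 p [0.2697 0.5353 0.1938] F [-0.3 -0.1 -0.3] T [-0.   -0.03  0.02] op 0.0929 gf 0.0
R [[-0.893, 0.45, -0.001], [0.45, 0.893, -0.002], [0.0, -0.002, -1.0]] q [ 1.02  0.13  1.49  0.    1.52 -0.09]
0.011
top 574.1243159507393 [[0.048395649412214525, -0.9988073098359557, 0.0064667562371939075], [-0.9764105226051213, -0.04867245244163265, -0.2103651200159165], [0.21042897249182196, 0.0038665477597303044, -0.9776015023231387]] [0.10131338 0.50396744 1.44820012]
scene 474.1530543545595 [[-0.16518537492775598, 0.9862624898687387, 0.0003049391639171062], [0.8540984963745184, 0.143204323297923, -0.5000082802110096], [-0.4931830800025119, -0.08233360715225099, -0.8660205694627205]] [-0.03013553 -0.40783876  1.35685026]
```

View pics/top0.png

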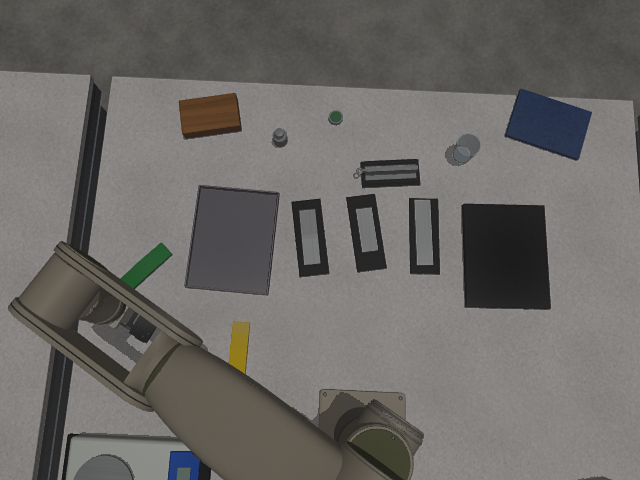

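View pics/scene0.png

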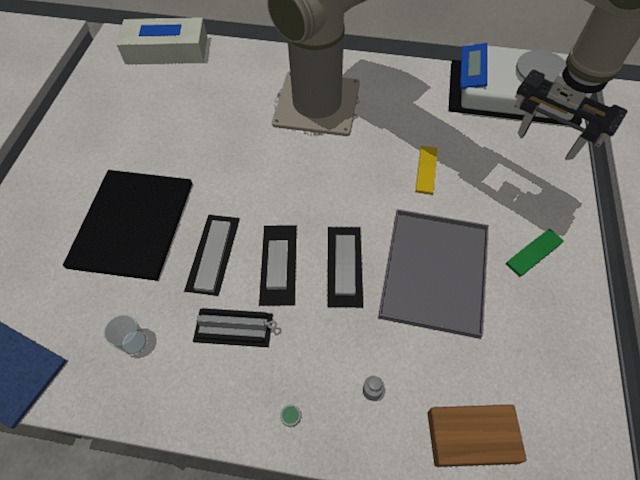

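The top picture shows three plates on dark mats: medium (310,237), short (367,231) and long (424,235). The tray is left at (232,240), the slab right at (506,256), the holder with the straightedge at (390,173) with its ring to the left, the weight at (280,137) and the beaker at (460,150).

```bash
cat >> h.py <<'E'
def rect(W,m):
    p=W[m][:,:2].astype(np.float32); (c,s,a)=cv2.minAreaRect(p*1000)
    b=cv2.boxPoints((c,s,a)); e=[b[1]-b[0],b[2]-b[1]]; L=max(e,key=np.linalg.norm); 
    ang=np.arctan2(L[1],L[0]); ang=(ang+np.pi/2)%np.pi-np.pi/2
    return np.round(np.array(c)/1000,4),sorted(np.round(s,1)),round(float(ang),3),np.round(np.nanpercentile(W[m][:,2],[2,50,98]),4)
def comp(W,f,seed,lo,hi,zlo=-.05,zhi=.2):
    g=f.astype(float).mean(-1); m=((g>=lo)&(g<=hi)&(W[...,2]>zlo)&(W[...,2]<zhi)).astype(np.uint8)
    n,l=cv2.connectedComponents(m,connectivity=4); return l==l[seed[1],seed[0]] if m[seed[1],seed[0]] else m>2
E
python3 - <<'E'
from h import *
d=np.load('top0.npz');W=d['W'];f=d['f'];g=f.mean(-1)
for n,(u,v) in dict(m=(310,237),s=(367,231),l=(424,235),mat_m=(296,210),mat_s=(352,205),mat_l=(414,270),slab=(506,256),tray=(232,240),hold=(365,183),ed=(390,173),ring=(356,175),wt=(280,137),bk=(459,155),bench=(340,300)).items():
    print(n,g[v,u],np.round(W[v,u],4))
for n,s,lo,hi,zl in[('m',(310,237),110,255,.004),('s',(367,231),110,255,.004),('l',(424,235),110,255,.004),('slab',(506,256),0,60,.012),('hold',(365,183),0,60,.0),('tray',(232,240),60,125,-.01)]:
    m=comp(W,f,s,lo,hi,zl); print(n,m.sum(), rect(W,m) if m.sum()>20 else '')
# straightedge: points above 0.035 near holder
X,Y,Z=W[...,0],W[...,1],W[...,2]
b=(np.hypot(X-W[173,390,0],Y-W[173,390,1])<.13)
for a,c in((.04,.06),(.02,.035),(.012,.06)):
    m=b&(Z>a)&(Z<c); print(a,m.sum(),rect(W,m) if m.sum()>10 else '')
E
```

```text
m 114.0 [0.495  0.1508 0.017 ]
s 115.66666666666667 [ 0.5188 -0.001   0.0177]
l 115.33333333333333 [ 0.5159 -0.1544  0.0156]
mat_m 35.666666666666664 [ 0.5724  0.1934 -0.0019]
mat_s 37.333333333333336 [ 0.5942  0.0408 -0.0021]
mat_l 40.333333333333336 [ 0.4224 -0.1316 -0.0009]
slab 27.333333333333332 [ 0.4687 -0.3721  0.0201]
tray 75.66666666666667 [0.4789 0.3605 0.0043]
hold 35.666666666666664 [0.657  0.0076 0.0041]
ed 57.333333333333336 [ 0.6828 -0.0583  0.0237]
ring 135.0 [0.6778 0.0334 0.0072]
wt 55.666666666666664 [0.7605 0.2458 0.0521]
bk 92.66666666666667 [ 0.7311 -0.2384  0.0587]
bench 135.0 [ 3.325e-01  6.310e-02 -1.000e-04]
m 494 (array([0.4817, 0.1506]), [np.float64(42.0), np.float64(115.3)], 0.146, array([0.0066, 0.0138, 0.0215]))
s 668 (array([5.25e-01, 4.00e-04]), [np.float64(42.8), np.float64(119.3)], 0.176, array([0.0066, 0.0141, 0.0215]))
l 1010 (array([ 0.526 , -0.1526]), [np.float64(43.6), np.float64(178.8)], 0.048, array([0.0076, 0.0146, 0.0213]))
slab 8544 (array([ 0.4724, -0.3719]), [np.float64(223.9), np.float64(281.5)], 0.029, array([0.0139, 0.0205, 0.0275]))
hold 616 (array([ 0.6716, -0.0613]), [np.float64(47.5), np.float64(161.2)], -1.443, array([0.0032, 0.0219, 0.0468]))
tray 8071 (array([0.4805, 0.3614]), [np.float64(229.4), np.float64(282.7)], -0.044, array([-0.0032,  0.004 ,  0.0209]))
0.04 290 (array([ 0.687 , -0.0465]), [np.float64(16.8), np.float64(165.6)], -1.464, array([0.0404, 0.047 , 0.0546]))
0.02 478 (array([ 0.6479, -0.0695]), [np.float64(149.2), np.float64(172.5)], -1.457, array([0.0202, 0.0259, 0.0336]))
0.012 1324 (array([ 0.6451, -0.0657]), [np.float64(154.0), np.float64(194.2)], -1.457, array([0.0123, 0.0237, 0.0519]))
```

```bash
python3 -c "
import cv2
a=cv2.imread('pics/top0.png')[150:290,280:450]; cv2.imwrite('pics/c1.png',cv2.resize(a,None,fx=4,fy=4,interpolation=cv2.INTER_CUBIC)[:600,:800])"
```

```text
(no output)
```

View pics/c1.png

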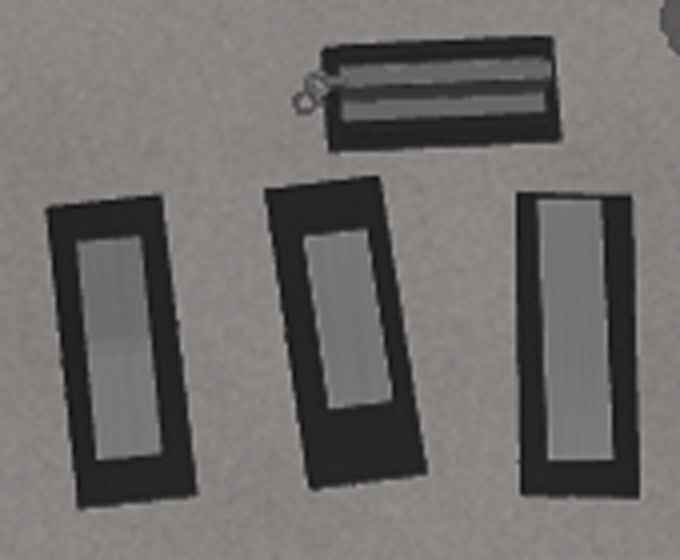

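The crop shows the medium plate with a brightness step halfway along it at (118,350), which suggests a crown. The short and long plates look uniform. The blade top runs from (342,78) to (552,68).

```bash
cat >> h.py <<'E'
def ray(c,u,v,z):
    u=np.asarray(u,float);v=np.asarray(v,float)
    d=np.stack([(u-c['cx'])/c['fx'],(v-c['cy'])/c['fy'],np.ones_like(u)],-1)@c['R']; o=-c['R'].T@c['t']
    return o+d*((z-o[2])/d[...,2])[...,None]
def plates(c,seeds,h=.014,lo=90):
    f=c['frame'];W=cloud(c);out=[]
    v,u=np.mgrid[:480,:640]
    G=ray(c,u,v,h); g=f.mean(-1)
    for s in seeds:
        # mask: bright, near seed xy, inside the dark mat
        m=((g>lo)&(np.hypot(G[...,0]-s[0],G[...,1]-s[1])<.13)).astype(np.uint8)
        n,l,stt,ct=cv2.connectedComponentsWithStats(m,connectivity=4)
        k=[i for i in range(1,n) if 250<stt[i,4]<2500]
        k=min(k,key=lambda i:np.hypot(*(G[int(ct[i][1]),int(ct[i][0]),:2]-s)))
        M=l==k; (C,S,a)=cv2.minAreaRect((G[M][:,:2]*1000).astype(np.float32))
        b=cv2.boxPoints((C,S,a)); L=max([b[1]-b[0],b[2]-b[1]],key=np.linalg.norm); ang=np.arctan2(L[1],L[0]); ang=(ang+np.pi/2)%np.pi-np.pi/2
        r=(W[M][:,:2]-np.array(C)/1000)@np.array([np.cos(ang),np.sin(ang)]); z=W[M][:,2]; hl=max(S)/2000
        prof=[round(float(np.nanmedian(z[(r>a0*hl)&(r<a1*hl)]))*1000,1) for a0,a1 in((-.9,-.6),(-.6,-.2),(-.2,.2),(.2,.6),(.6,.9))]
        print('plate',np.round(C,1),np.round(sorted(S),1),'ang',round(float(ang),3),'profile',prof,M.sum())
def go(x,y,ya,z=None):
    """ya: wanted angle of tool y (rad, mod pi)"""
    s,R=st(); p=np.array(s['tool_pos']); a=np.arctan2(R[1,1],R[0,1])
    d=(ya-a+np.pi/2)%np.pi-np.pi/2; a2=a+d
    D=np.array([x-p[0],y-p[1]]); Y=np.array([np.cos(a2),np.sin(a2)]); X=np.array([-Y[1],Y[0]])
    print('turn units %.2f (q6 after ~%.2f) shift units x %.2f y %.2f z %s'%(-np.degrees(d)/6,np.arctan2(y,x)-a2,D@X/.025,D@Y/.025,'' if z is None else '%.2f'%((p[2]-z)/.025)))
E
python3 - <<'E'
from h import *
c=cam('top'); print('cam',-c['R'].T@c['t'])
plates(c,[(.49,.15),(.52,0),(.52,-.155)])
P=ray(c,280+np.array([342,552,342,552])/4,150+np.array([65,58,90,80])/4,.048);print(P)
P=ray(c,280+np.array([326,552,330,560])/4,150+np.array([48,38,152,140])/4,.008);print(P)
W=cloud(c);Z=W[...,2]
m=(np.hypot(W[...,0]-.687,W[...,1]+.05)<.09)&(Z>.043)&(Z<.055);q=W[m];print(m.sum(),q.mean(0));vx,vy,x0,y0=cv2.fitLine(q[:,:2].astype(np.float32),cv2.DIST_HUBER,0,.01,.01).ravel();print(np.arctan2(vy,vx),x0,y0)
go(.686,-.057,.11,.10)
E
```

```text
cam [0.18243272 0.12012234 1.52112461]
plate [497.4 152.9] [ 43.1 148.6] ang 0.144 profile [13.2, 14.4, 15.6, 13.6, 12.4] 865
plate [5.247e+02 2.000e-01] [ 42.9 118.7] ang 0.18 profile [13.7, 14.7, 14.6, 14.2, 13.7] 690
plate [ 525.5 -152.8] [ 43.1 176.4] ang 0.056 profile [14.4, 13.7, 14.2, 14.1, 13.5] 1039
[[ 0.69036795  0.01099731  0.048     ]
 [ 0.70248831 -0.13035457  0.048     ]
 [ 0.67274985  0.01044155  0.048     ]
 [ 0.68693424 -0.13054559  0.048     ]]
[[ 0.71595362  0.01950153  0.008     ]
 [ 0.73119234 -0.13697671  0.008     ]
 [ 0.64114205  0.01428533  0.008     ]
 [ 0.6576796  -0.1433803   0.008     ]]
242 [ 0.6873673  -0.05328975  0.04782979]
-1.4713194 0.68869925 -0.06519621
t 0.15 p [0.2698 0.5354 0.194 ] F [-0.2 -0.7 -0.3] T [ 0.04  0.05 -0.03] op 0.0932 gf 0.0
R [[-0.893, 0.45, -0.001], [0.45, 0.893, -0.001], [0.0, -0.001, -1.0]] q [ 1.02  0.13  1.49 -0.    1.52 -0.09]
turn units 9.49 (q6 after ~-0.19) shift units x -25.38 y 13.95 z 3.76
```

Call:
{"api": "move_arm", "payload": {
  "plan": [
    [0,0,0.95,0,0,0,50],
    [0,0,0.95,0,0,0,50],
    [0,0,0.95,0,0,0,50],
    [0,0,0.95,0,0,0,50],
    [0,0,0.95,0,0,0,50],
    [0,0,0.95,0,0,0,50],
    [0,0,0.95,0,0,0,50],
    [0,0,0.95,0,0,0,50],
    [0,0,0.95,0,0,0,50],
    [0,0,0.95,0,0,0,50]
  ]
}}

```text
t: 1.15
tool_pos: [0.2698, 0.5356, 0.1944]
orientation: [2.102, 2.335, -0.001]
force: [-0.6, 0.5, 0.1]
opening: 0.0498
gripper_force: 0.0
```

Call:
{"api": "move_arm", "payload": {
  "plan": [
    [0,0,0,-0.9,0.5,0,50],
    [0,0,0,-0.9,0.5,0,50],
    [0,0,0,-0.9,0.5,0,50],
    [0,0,0,-0.9,0.5,0,50],
    [0,0,0,-0.9,0.5,0,50],
    [0,0,0,-0.9,0.5,0,50],
    [0,0,0,-0.9,0.5,0,50],
    [0,0,0,-0.9,0.5,0,50],
    [0,0,0,-0.9,0.5,0,50],
    [0,0,0,-0.9,0.5,0,50]
  ]
}}

```text
t: 2.15
tool_pos: [0.4191, 0.3247, 0.1945]
orientation: [-2.097, -2.339, 0.001]
force: [0.3, -0.1, -0.2]
opening: 0.0501
gripper_force: 0.0
```

Call:
{"api": "move_arm", "payload": {
  "plan": [
    [0,0,0,-0.9,0.5,0,50],
    [0,0,0,-0.9,0.5,0,50],
    [0,0,0,-0.9,0.5,0,50],
    [0,0,0,-0.9,0.5,0,50],
    [0,0,0,-0.9,0.5,0,50],
    [0,0,0,-0.9,0.5,0,50],
    [0,0,0,-0.9,0.5,0,50],
    [0,0,0,-0.9,0.5,0,50],
    [0,0,0,-0.9,0.5,0,50],
    [0,0,0,-0.9,0.5,0,50]
  ]
}}

```text
t: 3.15
tool_pos: [0.5678, 0.1147, 0.1945]
orientation: [-2.097, -2.339, 0.001]
force: [0.9, 0.4, 0.3]
opening: 0.0503
gripper_force: 0.0
```

```bash
python3 -c "
from h import *
go(.687,-.060,.099,.10)"
```

```text
t 3.15 p [0.5678 0.1147 0.1945] F [0.9 0.4 0.3] T [-0.06  0.04  0.01] op 0.0503 gf 0.0
R [[-0.109, 0.994, -0.001], [0.994, 0.109, -0.0], [-0.0, -0.001, -1.0]] q [ 0.11  0.08  1.55 -0.    1.52  0.  ]
turn units 0.10 (q6 after ~-0.19) shift units x -7.43 y 4.05 z 3.78
```

Call:
{"api": "move_arm", "payload": {
  "plan": [
    [0,0,0.1,-0.825,0.45,0.2,44],
    [0,0,0,-0.825,0.45,0.2,44],
    [0,0,0,-0.825,0.45,0.2,44],
    [0,0,0,-0.825,0.45,0.2,44],
    [0,0,0,-0.825,0.45,0.2,44],
    [0,0,0,-0.825,0.45,0.2,44],
    [0,0,0,-0.825,0.45,0.2,44],
    [0,0,0,-0.825,0.45,0.2,44],
    [0,0,0,-0.825,0.45,0.2,44],
    [0,0,0,0,0,0,44]
  ]
}}

```text
t: 4.15
tool_pos: [0.6868, -0.0615, 0.1479]
orientation: [-2.111, -2.325, 0.003]
force: [-0.1, 0.1, -0.4]
opening: 0.0442
gripper_force: 0.0
```

Call:
{"api": "move_arm", "payload": {
  "plan": [
    [0,0,0,0,0,0.5,44],
    [0,0,0,0,0,0.5,44],
    [0,0,0,0,0,0.5,44],
    [0,0,0,0,0,0.5,44],
    [0,0,0,0,0,0.5,44],
    [0,0,0,0,0,0.5,44],
    [0,0,0,0,0,0.5,44],
    [0,0,0,0,0,0.5,44],
    [0,0,0,0,0,0.36,44],
    [0,0,0,0,0,0,44]
  ]
}}

```text
t: 5.15
tool_pos: [0.6854, -0.0587, 0.0386]
orientation: [-2.108, -2.326, 0.003]
force: [-1.1, 0.0, -1.2]
opening: 0.0438
gripper_force: 0.0
```

```bash
python3 -c "
from h import *
go(.687,-.060,.099,.039)
c=cam('wrist','w1.png')"
```

```text
t 5.15 p [ 0.6854 -0.0587  0.0386] F [-1.1  0.  -1.2] T [-0.09  0.02  0.02] op 0.0438 gf 0.0
R [[-0.098, 0.995, -0.003], [0.995, 0.098, 0.0], [0.001, -0.003, -1.0]] q [-0.16  0.48  1.36 -0.    1.31 -0.26]
turn units -0.00 (q6 after ~-0.19) shift units x -0.06 y 0.06 z -0.02
```

View pics/w1.png

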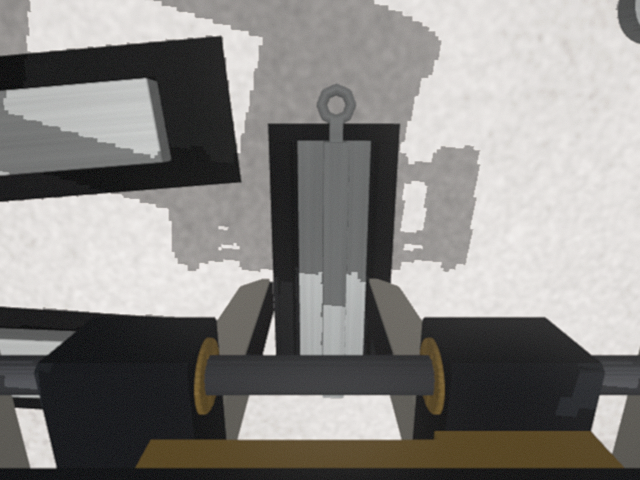

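The wrist view shows the blade (335,300) between the fingers, with the ring at (336,104). I'll grip and lift it.

Call:
{"api": "move_arm", "payload": {
  "plan": [
    [0,0,0,0,0,0,0],
    [0,0,0,0,0,0,0],
    [0,0,0,0,0,0,0],
    [0,0,0,0,0,0,0],
    [0,0,0,0,0,0,0],
    [0,0,0,0,0,0,0],
    [0,0,0,0,0,0,0],
    [0,0,0,0,0,-0.1,0],
    [0,0,0,0,0,-0.3,0],
    [0,0,0,0,0,-0.6,0]
  ],
  "force": 40
}}

```text
t: 6.2
tool_pos: [0.6858, -0.0587, 0.0653]
orientation: [-2.108, -2.327, 0.002]
force: [-0.0, 0.3, 0.1]
opening: 0.0004
gripper_force: 0.0
```

Call:
{"api": "move_arm", "payload": {
  "plan": [
    [0,0,0,0,0,-1,0],
    [0,0,0,0,0,-1,0],
    [0,0,-0.7,0,0,-1,0],
    [0,0,-0.8,0,0,0,0],
    [0,0,-0.9,0,0,0,0],
    [0,0,-1,0,0,0,0],
    [0,0,-1,0,0,0,0],
    [0,0,-1,0,0,0,0],
    [0,0,-1,0,0,0,0],
    [0,0,-1,0,0,0,0]
  ]
}}

```text
t: 7.2
tool_pos: [0.6873, -0.0589, 0.1428]
orientation: [1.066, 2.953, 0.001]
force: [0.1, -0.1, 0.7]
opening: 0.0001
gripper_force: 0.0
```

Call:
{"api": "move_arm", "payload": {
  "plan": [
    [0,0,-1,0,0,0,0],
    [0,0,-1,0,0,0,0],
    [0,0,-1,0,0,0,0],
    [0,0,-1,0,0,0,0],
    [0,0,-1,0,0,0,0],
    [0,0,-1,0,0,0,0],
    [0,0,-1,0,0,0,0],
    [0,0,-0.2,0,0,0,0],
    [0,0,0,0,0,0,0],
    [0,0,0,0,0,0,0]
  ]
}}

```text
t: 8.2
tool_pos: [0.687, -0.0589, 0.1415]
orientation: [-0.086, 3.14, -0.0]
force: [0.7, -0.1, 0.7]
opening: 0.0003
gripper_force: 0.0
```

```bash
python3 -c "
from h import *
c=cam('top','t2.png');plates(c,[(.49,.15),(.52,0),(.52,-.155)])
go(.5255,-.1528,.056+1.5708,.095)"
```

```text
plate [497.4 153. ] [ 43.  148.6] ang 0.144 profile [13.2, 13.9, 15.9, 14.2, 13.0] 801
plate [535.1  72.4] [ 96.6 197. ] ang -0.066 profile [0.4, -0.2, 0.3, 0.2, -0.3] 1219
plate [ 514.8 -229.7] [ 57.9 232.5] ang -0.028 profile [0.3, 0.7, -0.3, 0.6, 0.4] 1451
t 8.25 p [ 0.6869 -0.0589  0.1413] F [ 0.5 -0.   0.8] T [0.05 0.02 0.  ] op 0.0007 gf 0.0
R [[-0.998, -0.055, 0.0], [-0.055, 0.998, -0.0], [-0.0, -0.0, -1.0]] q [-0.16  0.4   1.27  0.    1.47 -1.79]
turn units -0.01 (q6 after ~-1.91) shift units x 6.66 y -3.39 z 1.85
```

View pics/t2.png

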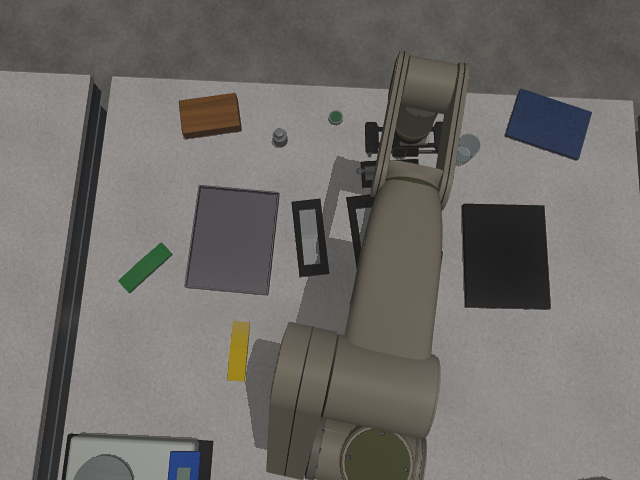

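The top picture shows the arm over the holder, but the fingers have closed fully, so the grasp failed. I'll look at the scene and wrist views.

```bash
python3 -c "
from h import *
a=cam('scene')['frame'][180:400,100:420]; b=cam('wrist')['frame']
im=np.hstack([cv2.resize(a,(436,300)),cv2.resize(b,(360,300))])[:,:,::-1]; cv2.imwrite('pics/s3.png',im)"
```

```text
(no output)
```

View pics/s3.png

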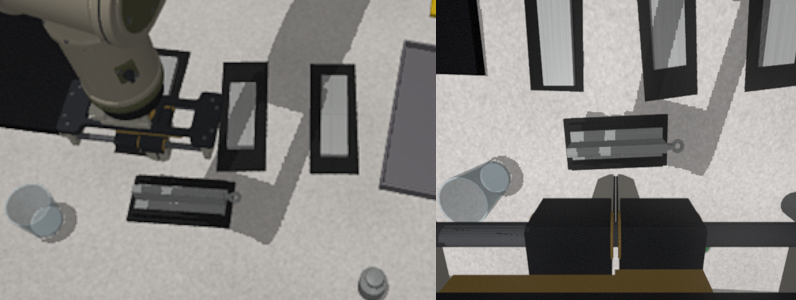

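```bash
python3 -c "
from h import *
s,R=st()
c=cam('wrist')
p=np.array(s['tool_pos'])
pr=lambda X:(lambda q:(q[0]/q[2]*c['fx']+c['cx'],q[1]/q[2]*c['fy']+c['cy']))(c['R']@X+c['t'])
print('tip',pr(p+R[:,2]*.011),'cam',-c['R'].T@c['t'],'axis',c['R'][2])
for X in([.687,-.06,.048],[.6816,.0107,.048],[.6947,-.1304,.048],[.6865,-.0616,.0]):print(X,pr(np.array(X)))
W=cloud(c)
for u,v in((260,240),(300,225),(380,228)):print(W[v,u])
m=(W[...,2]>.04)&(W[...,2]<.058)&(np.hypot(W[...,0]-.687,W[...,1]+.06)<.15); q=W[m]; print(m.sum(),np.percentile(q,[2,50,98],0))
vx,vy,x0,y0=cv2.fitLine(q[:,:2].astype(np.float32),cv2.DIST_HUBER,0,.01,.01).ravel();print(np.arctan2(vy,vx),x0,y0)
t=np.array([vx,vy]); r=q[:,:2]@t; print(np.percentile(r,[1,99]))
"
```

```text
t 8.35 p [ 0.6868 -0.0589  0.141 ] F [-0.2  0.7  1.1] T [ 0.01  0.   -0.  ] op 0.0005 gf 0.0
R [[-0.998, -0.056, 0.0], [-0.056, 0.998, -0.0], [-0.0, -0.0, -1.0]] q [-0.16  0.4   1.27  0.    1.47 -1.79]
tip (np.float64(317.164793898824), np.float64(270.03998011308)) cam [ 0.61153085 -0.06203162  0.33049453] axis [ 0.27259563  0.01512891 -0.96200974]
[0.687, -0.06, 0.048] (np.float64(316.23967308396215), np.float64(232.8561428681756))
[0.6816, 0.0107, 0.048] (np.float64(407.8575883331374), np.float64(231.1669079683086))
[0.6947, -0.1304, 0.048] (np.float64(225.29281486419475), np.float64(237.4118378654819))
[0.6865, -0.0616, 0.0] (np.float64(314.89097628062007), np.float64(218.40446656182175))
[ 0.6956073  -0.10359978  0.0468072 ]
[ 0.68907736 -0.0740101   0.0172322 ]
[ 0.68275099 -0.00926857  0.037994  ]
3239 [[ 0.68156418 -0.12215288  0.04048168]
 [ 0.69204232 -0.05096919  0.04748327]
 [ 0.70315381  0.02741054  0.04891358]]
-1.4744148 0.6920393 -0.050524138
[0.03207083 0.19028655]
```

Call:
{"api": "move_arm", "payload": {
  "plan": [
    [0,0,1,0,0,0,44],
    [0,0,1,0,0,0,44],
    [0,0,1,0,0,0,44],
    [0,0,1,0,0,0,44],
    [0,0,1,0,0,0,44],
    [0,0,1,0,0,0,44],
    [0,0,1,0,0,0,44],
    [0,0,1,0,0,0,44],
    [0,0,1,0,0,0,44],
    [0,0,1,0,0,0,44]
  ]
}}

```text
t: 9.4
tool_pos: [0.6867, -0.0588, 0.1408]
orientation: [-1.5, -2.76, 0.0]
force: [-0.8, -0.3, 1.2]
opening: 0.0441
gripper_force: 0.0
```

Call:
{"api": "move_arm", "payload": {
  "plan": [
    [0,0,1,0,0,0,44],
    [0,0,1,0,0,0,44],
    [0,0,1,0,0,0,44],
    [0,0,1,0,0,0,44],
    [0,0,0.6,0,0.15,0.5,44],
    [0,0,0,0,0,0.8,44],
    [0,0,0,0,0,0.8,44],
    [0,0,0,0,0,0.8,44],
    [0,0,0,0,0,0.8,44],
    [0,0,0,0,0,0.3,44]
  ]
}}

```text
t: 10.4
tool_pos: [0.6887, -0.058, 0.0379]
orientation: [-2.107, -2.325, 0.003]
force: [-1.0, 0.3, -0.7]
opening: 0.0439
gripper_force: 0.0
```

```bash
python3 -c "
from h import *
go(.690,-.060,.099,.038)
c=cam('wrist')
W=cloud(c)
m=(W[...,2]>.042)&(W[...,2]<.054)&(np.hypot(W[...,0]-.687,W[...,1]-.0)<.06); q=W[m]; print(m.sum())
for y in(-.02,-.01,0):
  k=q[abs(q[:,1]-y)<.004]; print(y,len(k),np.percentile(k,[3,50,97],0) if len(k) else '')
"
```

```text
t 10.4 p [ 0.6887 -0.058   0.0379] F [-1.   0.3 -0.7] T [-0.05  0.11  0.04] op 0.0439 gf 0.0
R [[-0.098, 0.995, -0.004], [0.995, 0.098, 0.001], [0.001, -0.004, -1.0]] q [-0.16  0.49  1.35 -0.    1.31 -0.26]
turn units -0.01 (q6 after ~-0.19) shift units x -0.09 y 0.04 z -0.00
3937
-0.02 401 [[ 0.68469475 -0.02369482  0.0465121 ]
 [ 0.69048902 -0.01997378  0.04765699]
 [ 0.69615497 -0.01626045  0.04889986]]
-0.01 414 [[ 0.683711   -0.01375864  0.04650113]
 [ 0.68932312 -0.00995784  0.04760683]
 [ 0.69495444 -0.00624883  0.04883723]]
0 432 [[ 6.82716433e-01 -3.72195296e-03  4.65176202e-02]
 [ 6.88303452e-01  4.72191677e-05  4.76250274e-02]
 [ 6.93896052e-01  3.82873896e-03  4.88767566e-02]]
```

Call:
{"api": "move_arm", "payload": {
  "plan": [
    [0,0,0,0,0.2,0,44],
    [0,0,0,0,0,0,30],
    [0,0,0,0,0,0,20],
    [0,0,0,0,0,0,10],
    [0,0,0,0,0,0,8],
    [0,0,0,0,0,0,8],
    [0,0,0,0,0,0,8],
    [0,0,0,0,0,0,8],
    [0,0,0,0,0,0,8],
    [0,0,0,0,0,0,8]
  ],
  "force": 40
}}

```text
t: 11.45
tool_pos: [0.6954, -0.0578, 0.0408]
orientation: [-2.109, -2.328, 0.0]
force: [0.6, 0.9, -0.1]
opening: 0.0082
gripper_force: 0.0
```

Call:
{"api": "move_arm", "payload": {
  "plan": [
    [0,0,0,0,0,0,8],
    [0,0,0,0,0,0,8],
    [0,0,0,0,0,0,8],
    [0,0,0,0,0,-0.1,8],
    [0,0,0,0,0,0,8],
    [0,0,0,0,0,0,8],
    [0,0,0,0,0,0,8],
    [0,0,0,0,0,0,8],
    [0,0,0,0,0,0,8],
    [0,0,0,0,0,0,8]
  ]
}}

```text
t: 12.45
tool_pos: [0.6954, -0.0578, 0.0433]
orientation: [-2.109, -2.328, 0.0]
force: [-0.1, 0.3, 0.0]
opening: 0.008
gripper_force: 0.0
```

```bash
python3 -c "
from h import *
st()
c=cam('wrist','w4.png')
W=cloud(c)
m=(W[...,2]>.042)&(W[...,2]<.054)&(np.hypot(W[...,0]-.687,W[...,1]-.0)<.06); q=W[m]; print(m.sum())
for y in(-.04,-.03,-.02,-.01,0):
  k=q[abs(q[:,1]-y)<.004]; print(y,len(k),np.percentile(k,[3,50,97],0).round(4).tolist() if len(k) else '')
"
```

```text
t 12.45 p [ 0.6954 -0.0578  0.0433] F [-0.1  0.3  0. ] T [-0.01  0.06  0.06] op 0.008 gf 0.0
R [[-0.099, 0.995, -0.0], [0.995, 0.099, 0.0], [0.0, -0.0, -1.0]] q [-0.16  0.5   1.33 -0.    1.32 -0.26]
3681
-0.04 348 [[0.6866, -0.0439, 0.0465], [0.6922, -0.0399, 0.0477], [0.6979, -0.0362, 0.0489]]
-0.03 368 [[0.6858, -0.0338, 0.0464], [0.6915, -0.0299, 0.0477], [0.6972, -0.0262, 0.0488]]
-0.02 381 [[0.6848, -0.0237, 0.0464], [0.6905, -0.02, 0.0476], [0.6961, -0.0162, 0.0486]]
-0.01 383 [[0.6839, -0.0136, 0.0465], [0.6895, -0.01, 0.0477], [0.695, -0.0062, 0.0489]]
0 418 [[0.6826, -0.0037, 0.0464], [0.6882, 0.0001, 0.0476], [0.694, 0.0038, 0.0488]]
```

View pics/w4.png

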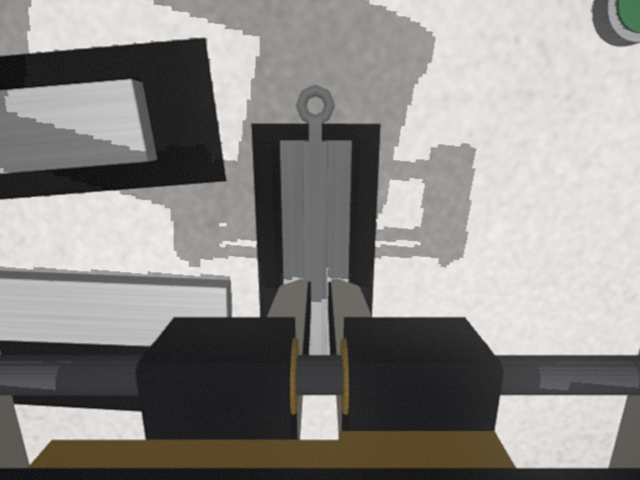

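The wrist picture shows the finger ends at (300,285) and (335,285) straddling the blade at (318,290). I'll check their real height from the depth map.

```bash
python3 -c "
from h import *
c=cam('wrist');W=cloud(c)
for v in(283,287,292,298,304,310):
  print(v,[(u,(W[v,u]*1000).round(0).astype(int).tolist()) for u in(288,297,305,311,318,324,330,338,348)])
"
```

```text
283 [(288, [681, -49, 72]), (297, [685, -49, 72]), (305, [689, -48, 73]), (311, [691, -50, 67]), (318, [696, -58, 47]), (324, [699, -58, 46]), (330, [700, -49, 69]), (338, [704, -47, 73]), (348, [708, -46, 73])]
287 [(288, [681, -48, 78]), (297, [685, -49, 76]), (305, [689, -48, 78]), (311, [692, -52, 67]), (318, [696, -61, 46]), (324, [699, -60, 48]), (330, [700, -48, 74]), (338, [703, -47, 77]), (348, [708, -47, 76])]
292 [(288, [682, -49, 83]), (297, [686, -48, 83]), (305, [689, -48, 84]), (311, [692, -54, 69]), (318, [696, -63, 47]), (324, [699, -63, 47]), (330, [700, -48, 80]), (338, [703, -47, 82]), (348, [707, -46, 83])]
298 [(288, [682, -49, 89]), (297, [686, -48, 89]), (305, [689, -48, 88]), (311, [692, -57, 70]), (318, [696, -67, 47]), (324, [700, -66, 49]), (330, [700, -49, 85]), (338, [703, -47, 89]), (348, [707, -46, 89])]
304 [(288, [683, -49, 94]), (297, [686, -48, 95]), (305, [689, -48, 94]), (311, [692, -60, 70]), (318, [697, -70, 48]), (324, [700, -69, 48]), (330, [700, -48, 92]), (338, [703, -47, 94]), (348, [706, -46, 95])]
310 [(288, [683, -49, 100]), (297, [687, -48, 100]), (305, [690, -48, 100]), (311, [693, -62, 71]), (318, [697, -73, 48]), (324, [700, -73, 47]), (330, [699, -48, 97]), (338, [702, -47, 99]), (348, [706, -47, 99])]
```

```bash
python3 -c "
from h import *
import plant; print(plant.tips_ahead, [n for n in dir(plant) if n[0]!='_'])
s,R=st()
c=cam('wrist');W=cloud(c);print(c['fx'],c['tvec'],-c['R'].T@c['t'])
p=np.array(s['tool_pos']);L=(W-p)@R
for n,c2 in(('wrist',c),('scene',cam('scene')),('top',cam('top'))):
  L=(cloud(c2)-p)@R
  m=(abs(L[...,0])<.012)&(abs(L[...,1])<.03)&(abs(L[...,1])>.007)&(L[...,2]>-.12)&(L[...,2]<-.002)
  if m.sum(): print(n,m.sum(),np.percentile(L[m],[0,1,5,50,95,99,100],0).round(3).tolist())
"
```

```text
0.011 ['IKError', 'close_job', 'read_camera', 'read_state', 'tips_ahead']
t 12.55 p [ 0.6954 -0.0578  0.0433] F [-0.1 -0.   0.6] T [-0.03  0.03  0.03] op 0.0082 gf 0.0
R [[-0.099, 0.995, -0.0], [0.995, 0.099, 0.0], [0.0, -0.0, -1.0]] q [-0.16  0.5   1.33  0.    1.32 -0.25]
377.33271468185006 [-0.68681234 -0.11183324  0.20991327] [0.68828114 0.01855225 0.23282254]
wrist 2215 [[0.002, -0.019, -0.086], [0.009, -0.018, -0.077], [0.01, -0.017, -0.068], [0.01, 0.008, -0.049], [0.011, 0.018, -0.029], [0.011, 0.02, -0.024], [0.011, 0.021, -0.003]]
scene 26 [[-0.007, -0.019, -0.079], [-0.007, -0.017, -0.079], [-0.006, -0.008, -0.076], [0.006, 0.019, -0.06], [0.01, 0.021, -0.006], [0.011, 0.021, -0.005], [0.011, 0.021, -0.004]]
```

Call:
{"api": "move_arm", "payload": {
  "plan": [
    [0,0,0,0,0,0,44],
    [0,0,0,0,0,0,44],
    [0,0,0,0,0,0,44],
    [0,0,0,0,0,0,44],
    [0,0,0,0,0,0,44],
    [0,0,0,0,0,0.2,44],
    [0,0,0,0,0,0.2,44],
    [0,0,0,0,0,0.2,44],
    [0,0,0,0,0,0.2,44],
    [0,0,0,0,0,0,44]
  ]
}}

```text
t: 13.7
tool_pos: [0.6945, -0.0576, 0.0218]
orientation: [-2.108, -2.327, 0.002]
force: [-0.6, -0.6, 0.4]
opening: 0.0443
gripper_force: 0.0
```

```bash
python3 -c "
from h import *
s,R=st()
c=cam('wrist');W=cloud(c)
p=np.array(s['tool_pos']);L=(W-p)@R
m=(abs(L[...,0])<.013)&(abs(L[...,1])<.06)&(abs(L[...,1])>.02)&(L[...,2]>-.12)&(L[...,2]<.0)
print(m.sum(),np.percentile(L[m],[0,1,5,50,95,99,99.7,100],0).round(3).tolist())
m=(abs(L[...,0])<.06)&(abs(L[...,1])<.1)&(L[...,2]>-.12)&(L[...,2]<-.05); print(np.histogram(L[m][:,2],14,(-.12,-.05)))
"
```

```text
t 13.7 p [ 0.6945 -0.0576  0.0218] F [-0.6 -0.6  0.4] T [-0.09  0.06  0.03] op 0.0443 gf 0.0
R [[-0.099, 0.995, -0.002], [0.995, 0.099, 0.0], [0.001, -0.002, -1.0]] q [-0.16  0.52  1.34 -0.    1.29 -0.25]
9855 [[-0.013, -0.037, -0.12], [-0.008, -0.035, -0.118], [-0.005, -0.032, -0.112], [0.01, 0.023, -0.065], [0.011, 0.034, -0.004], [0.012, 0.037, -0.003], [0.013, 0.038, -0.002], [0.013, 0.039, -0.0]]
(array([4198, 4004, 1344,  436,  298,  187,  240,  596,  647,  693,  716,
        689,  649,  573]), array([-0.12 , -0.115, -0.11 , -0.105, -0.1  , -0.095, -0.09 , -0.085,
       -0.08 , -0.075, -0.07 , -0.065, -0.06 , -0.055, -0.05 ]))
```

The reported tool point is about 35 mm lower than the fingers really are: at the reported height they would already have hit the holder walls. I'll allow for that and go lower slowly.

Call:
{"api": "move_arm", "payload": {
  "plan": [
    [0,0,0,0,0,0.15,40],
    [0,0,0,0,0,0.15,40],
    [0,0,0,0,0,0.15,40],
    [0,0,0,0,0,0.1,40],
    [0,0,0,0,0,0.05,40],
    [0,0,0,0,0,0,40],
    [0,0,0,0,0,0,40],
    [0,0,0,0,0,0,40],
    [0,0,0,0,0,0,40],
    [0,0,0,0,0,0,40]
  ]
}}

```text
t: 14.75
tool_pos: [0.6955, -0.0578, 0.0085]
orientation: [2.109, 2.328, 0.0]
force: [-0.1, 0.3, -0.4]
opening: 0.0401
gripper_force: 0.0
```

Call:
{"api": "move_arm", "payload": {
  "plan": [
    [0,0,0,0,0,0,20],
    [0,0,0,0,0,0,10],
    [0,0,0,0,0,0,0],
    [0,0,0,0,0,0,0],
    [0,0,0,0,0,0,0],
    [0,0,0,0,0,0,0],
    [0,0,0,0,0,0,0],
    [0,0,0,0,0,0,0],
    [0,0,0,0,0,0,0],
    [0,0,0,0,0,0,0]
  ],
  "force": 40
}}

```text
t: 15.75
tool_pos: [0.6954, -0.0578, 0.0083]
orientation: [-2.109, -2.328, 0.0]
force: [-1.5, -0.2, 0.7]
opening: 0.0117
gripper_force: 40.0
```

```bash
python3 -c "
from h import *
s,R=st()"
```

```text
t 15.75 p [ 0.6954 -0.0578  0.0083] F [-1.5 -0.2  0.7] T [-0.08  0.46 -0.01] op 0.0117 gf 40.0
R [[-0.099, 0.995, -0.0], [0.995, 0.099, -0.0], [0.0, -0.0, -1.0]] q [-0.16  0.53  1.35 -0.    1.26 -0.26]
```

Call:
{"api": "move_arm", "payload": {
  "plan": [
    [0,0,0,0,0,-0.3,0],
    [0,0,0,0,0,-0.6,0],
    [0,0,0,0,0,-0.8,0],
    [0,0,0,0,0,-0.8,0],
    [0,0,0,0,0,-0.8,0],
    [0,0,0,0,0,-0.7,0],
    [0,0,-0.3,0,0,0,0],
    [0,0,-0.6,0,0,0,0],
    [0,0,-1,0,0,0,0],
    [0,0,-1,0,0,0,0]
  ]
}}

```text
t: 16.75
tool_pos: [0.6958, -0.0577, 0.1094]
orientation: [1.727, 2.624, 0.001]
force: [-0.4, -0.1, -2.4]
opening: 0.0118
gripper_force: 40.0
```

Call:
{"api": "move_arm", "payload": {
  "plan": [
    [0,0,-1,0,0,0,0],
    [0,0,-1,0,0,0,0],
    [0,0,-1,0,0,0,0],
    [0,0,-1,0,0,0,0],
    [0,0,-1,0,0,0,0],
    [0,0,-1,0,0,0,0],
    [0,0,-1,0,0,0,0],
    [0,0,-1,0,0,0,0],
    [0,0,-1,0,0,0,0],
    [0,0,-1,0,0,0,0]
  ]
}}

```text
t: 17.75
tool_pos: [0.6957, -0.0577, 0.1093]
orientation: [0.183, 3.135, 0.0]
force: [-1.4, 0.5, -2.7]
opening: 0.0115
gripper_force: 40.0
```

Call:
{"api": "move_arm", "payload": {
  "plan": [
    [0,0,-1,0,0,0,0],
    [0,0,-0.7,0,0,0,0],
    [0,0,0,0.8,-0.45,0,0],
    [0,0,0,0.8,-0.45,0,0],
    [0,0,0,0.8,-0.45,0,0],
    [0,0,0,0.8,-0.45,0,0],
    [0,0,0,0.8,-0.45,0,0],
    [0,0,0,0.8,-0.45,0,0],
    [0,0,0,0,0,0,0],
    [0,0,0,0,0,0,0]
  ]
}}

```text
t: 18.75
tool_pos: [0.5799, -0.1322, 0.1094]
orientation: [-0.088, 3.139, -0.0]
force: [0.5, 0.2, -3.1]
opening: 0.0114
gripper_force: 40.0
```

```bash
python3 -c "
from h import *
go(.5255,-.1528,.056+1.5708,.03)
c=cam('wrist');W=cloud(c);g=c['frame'].mean(-1)
cv2.imwrite('pics/w5.png',np.hstack([c['frame'],cam('scene')['frame'][60:540,:]] if 0 else [c['frame']])[:,:,::-1])"
```

```text
t 18.75 p [ 0.5799 -0.1322  0.1094] F [ 0.5  0.2 -3.1] T [ 0.08 -0.03 -0.02] op 0.0114 gf 40.0
R [[-0.998, -0.056, 0.002], [-0.056, 0.998, -0.0], [-0.002, -0.0, -1.0]] q [-0.31  0.17  1.6   0.    1.37 -1.94]
turn units -0.00 (q6 after ~-1.91) shift units x 2.22 y -0.70 z 3.17
```

View pics/w5.png

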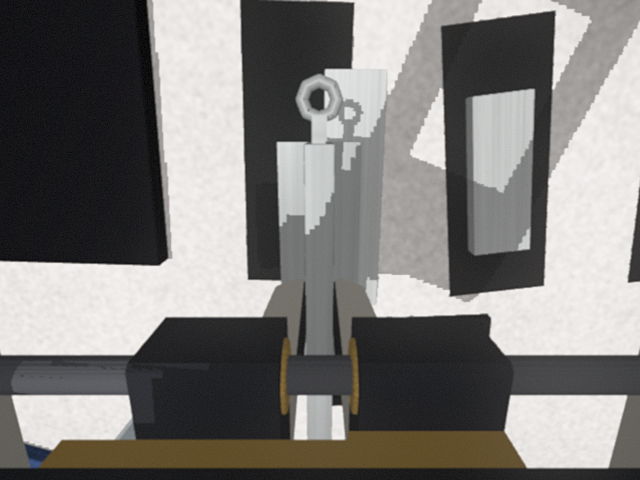

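The wrist view shows the straightedge (ring at 318,98) held above the long plate. The plate has been knocked off its mat's middle: its near end now spans (325,70)–(388,70) and its right edge runs down to (377,300). I'll re-measure it.

```bash
python3 - <<'E'
from h import *
c=cam('wrist')
P=ray(c,[325,388,378,384],[70,70,295,150],.014);print(P.round(4).tolist())
W=cloud(c)
def fit(W,g=None):
    m=(W[...,2]>.010)&(W[...,2]<.019)&(W[...,0]>.38)&(W[...,0]<.66)&(W[...,1]>-.22)&(W[...,1]<-.06)
    k=cv2.morphologyEx(m.astype(np.uint8),cv2.MORPH_OPEN,np.ones((3,3)))
    n,l,s,_=cv2.connectedComponentsWithStats(k); i=1+np.argmax(s[1:,4]); q=W[l==i]; print(len(q),np.percentile(q,[1,50,99],0).round(4).tolist(),cv2.minAreaRect((q[:,:2]*1000).astype(np.float32)))
fit(W)
s=cam('scene'); fit(cloud(s)); cv2.imwrite('pics/s6.png',cv2.resize(s['frame'][170:330,60:380,::-1],(800,400),interpolation=cv2.INTER_CUBIC))
E
```

```text
[[0.4638, -0.1335, 0.014], [0.4613, -0.0897, 0.014], [0.631, -0.0795, 0.014], [0.5154, -0.0868, 0.014]]
6924 [[0.4615, -0.1288, 0.0119], [0.5061, -0.0974, 0.0136], [0.6301, -0.0825, 0.0152]] ((550.3634643554688, -106.46533966064453), (179.43243408203125, 43.71863555908203), 3.3710250854492188)
1235 [[0.4639, -0.1291, 0.0109], [0.5639, -0.1038, 0.0151], [0.6393, -0.0821, 0.0185]] ((550.7696533203125, -107.02021789550781), (180.19664001464844, 45.067813873291016), 3.1373565196990967)
```

View pics/s6.png

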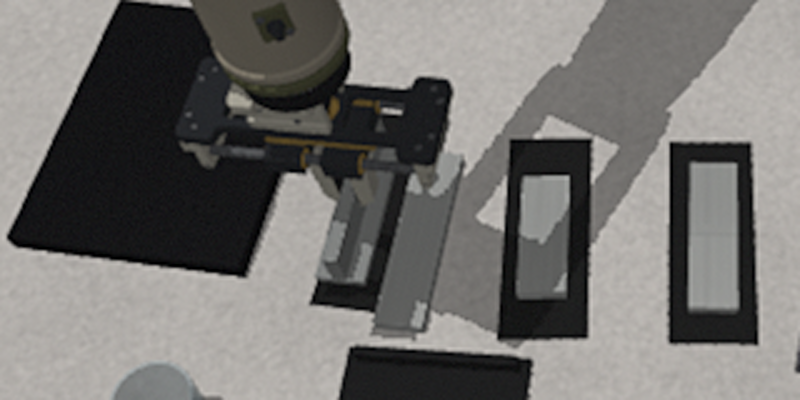

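The scene crop shows the long plate shifted to (418,245), partly off its mat. Both cameras put its centre at (0.5505, -0.1067) at 0.057 rad, 180 x 44 mm. I'm going there.

Call:
{"api": "move_arm", "payload": {
  "plan": [
    [0,0,0,0.28,0.27,0,0],
    [0,0,0,0.28,0.27,0,0],
    [0,0,0,0.28,0.27,0.2,0],
    [0,0,0,0.28,0.27,0.5,0],
    [0,0,0,0,0,0.6,0],
    [0,0,0,0,0,0.6,0],
    [0,0,0,0,0,0.6,0],
    [0,0,0,0,0,0.5,0],
    [0,0,0,0,0,0.3,0],
    [0,0,0,0,0,0.1,0]
  ]
}}

```text
t: 19.9
tool_pos: [0.5492, -0.1065, 0.0218]
orientation: [0.089, -3.138, -0.001]
force: [0.2, 0.2, -2.5]
opening: 0.0118
gripper_force: 40.0
```

Call:
{"api": "move_arm", "payload": {
  "plan": [
    [0,0,0,0,0,0.08,0],
    [0,0,0,0,0,0.08,0],
    [0,0,0,0,0,0.04,0],
    [0,0,0,0,0,0.04,0],
    [0,0,0,0,0,0.04,0],
    [0,0,0,0,0,0,0],
    [0,0,0,0,0,0,0],
    [0,0,0,0,0,0,0],
    [0,0,0,0,0,0,0],
    [0,0,0,0,0,0,0]
  ]
}}

```text
t: 20.9
tool_pos: [0.55, -0.1066, 0.0164]
orientation: [-0.089, 3.14, -0.0]
force: [0.6, -0.3, -3.6]
opening: 0.0117
gripper_force: 40.0
```

```bash
python3 -c "
from h import *
go(.5505,-.1067,.057+1.5708,.0143)"
```

```text
t 20.9 p [ 0.55   -0.1066  0.0164] F [ 0.6 -0.3 -3.6] T [-0.   -0.01  0.03] op 0.0117 gf 40.0
R [[-0.998, -0.057, 0.0], [-0.057, 0.998, -0.0], [-0.0, -0.0, -1.0]] q [-0.28  0.18  1.77 -0.    1.19 -1.91]
turn units -0.00 (q6 after ~-1.82) shift units x -0.02 y -0.01 z 0.08
```

Call:
{"api": "move_arm", "payload": {
  "plan": [
    [0,0,0,0,0,0.04,0],
    [0,0,0,0,0,0,0],
    [0,0,0,0,0,0.04,0],
    [0,0,0,0,0,0,0],
    [0,0,0,0,0,0.02,0],
    [0,0,0,0,0,0,0],
    [0,0,0,0,0,0,0],
    [0,0,0,0,0,0,0],
    [0,0,0,0,0,0,0],
    [0,0,0,0,0,0,0]
  ]
}}

```text
t: 21.9
tool_pos: [0.5501, -0.1066, 0.0142]
orientation: [-0.089, 3.14, 0.0]
force: [-4.7, 1.3, 5.9]
opening: 0.0119
gripper_force: 40.0
```

Call:
{"api": "move_arm", "payload": {
  "plan": [
    [0,0,0,0,0,-0.02,36],
    [0,0,0,0,0,0,36],
    [0,0,0,0,0,0,36],
    [0,0,0,0,0,0,36],
    [0,0,0,0,0,-0.2,36],
    [0,0,0,0,0,-0.6,36],
    [0,0,0,0,0,-0.6,36],
    [0,0,0,0.6,0,0,0],
    [0,0,0,0.7,0,0,0],
    [0,0,0,0.7,0,0,0]
  ]
}}

```text
t: 22.9
tool_pos: [0.5006, -0.1098, 0.0514]
orientation: [-0.09, 3.138, -0.001]
force: [0.4, -0.7, 0.5]
opening: 0.0163
gripper_force: 0.0
```

Call:
{"api": "move_arm", "payload": {
  "plan": [
    [0,0,0,0,0,0.1,0],
    [0,0,0,0,0,0.1,0],
    [0,0,0,0,0,0.1,0],
    [0,0,0,0,0,0.1,0],
    [0,0,0,0,0,0,0],
    [0,0,0,0,0,0,0],
    [0,0,0,0,0,0,0],
    [0,0,0,0,0,0,0],
    [0,0,0,0,0,0,0],
    [0,0,0,0,0,0,0]
  ]
}}

```text
t: 23.9
tool_pos: [0.5001, -0.1095, 0.0394]
orientation: [-0.089, 3.14, -0.0]
force: [-0.4, -0.5, 0.0]
opening: 0.0003
gripper_force: 0.0
```

```bash
python3 -c "
from h import *
st();c=cam('wrist','w7.png')"
```

```text
t 23.9 p [ 0.5001 -0.1095  0.0394] F [-0.4 -0.5  0. ] T [ 0.01 -0.01  0.03] op 0.0003 gf 0.0
R [[-0.998, -0.057, 0.0], [-0.057, 0.998, -0.0], [-0.0, -0.0, -1.0]] q [-0.32  0.03  1.89 -0.    1.22 -1.94]
```

View pics/w7.png

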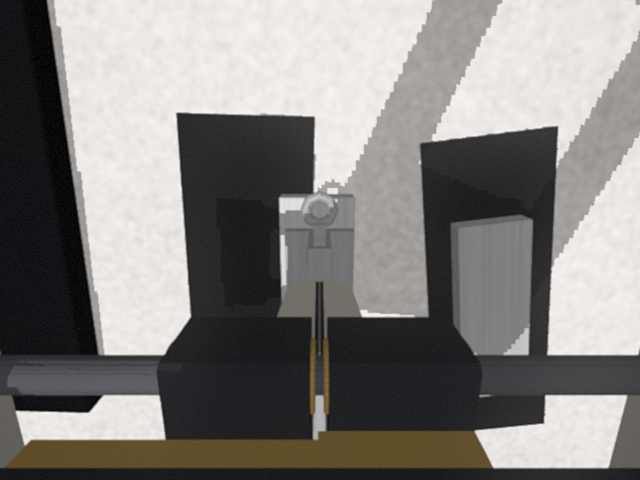

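The wrist view shows the straightedge standing on the plate (foot at 318,240, ring at 320,210), with the closed fingers above its near end. I'll press slowly.

Call:
{"api": "move_arm", "payload": {
  "plan": [
    [0,0,0,0,0,0.12,0],
    [0,0,0,0,0,0.1,0],
    [0,0,0,0,0,0.06,0],
    [0,0,0,0,0,0.02,0],
    [0,0,0,0,0,0.02,0],
    [0,0,0,0,0,0.02,0],
    [0,0,0,0,0,0.02,0],
    [0,0,0,0,0,0,0],
    [0,0,0,0,0,0,0],
    [0,0,0,0,0,0,0]
  ]
}}

```text
t: 24.95
tool_pos: [0.5002, -0.1095, 0.0305]
orientation: [-0.089, 3.14, -0.0]
force: [-0.2, -0.2, 1.5]
opening: 0.0008
gripper_force: 1.1
```

Call:
{"api": "move_arm", "payload": {
  "plan": [
    [0,0,0,0,0,0.02,0],
    [0,0,0,0,0,0.02,0],
    [0,0,0,0,0,0.02,0],
    [0,0,0,0,0,0,0],
    [0,0,0,0,0,0,0],
    [0,0,0,0,0,0,0],
    [0,0,0,0,0,0,0],
    [0,0,0,0,0,0,0],
    [0,0,0,0,0,0,0],
    [0,0,0,0,0,0,0]
  ]
}}

```text
t: 25.95
tool_pos: [0.5002, -0.1095, 0.0304]
orientation: [-0.089, 3.14, -0.0]
force: [-9.1, 2.5, 16.5]
opening: 0.0001
gripper_force: 8.3
```

Call:
{"api": "move_arm", "payload": {
  "plan": [
    [0,0,0,0,0,-0.2,0],
    [0,0,0,0,0,-0.4,0],
    [0,0,0,-0.5,0,0,0],
    [0,0,0,-0.8,0,0,0],
    [0,0,0,-0.9,0,0,0],
    [0,0,0,-0.9,0,0,0],
    [0,0,0,-0.9,0,0,0],
    [0,0,0,0,0,0.2,0],
    [0,0,0,0,0,0.2,0],
    [0,0,0,0,0,0.08,0]
  ]
}}

```text
t: 26.95
tool_pos: [0.5984, -0.1036, 0.0306]
orientation: [0.089, -3.138, -0.001]
force: [0.0, 0.1, 0.5]
opening: 0.0004
gripper_force: 0.0
```

Call:
{"api": "move_arm", "payload": {
  "plan": [
    [0,0,0,0,0,0,0],
    [0,0,0,0,0,0.02,0],
    [0,0,0,0,0,0.02,0],
    [0,0,0,0,0,0.02,0],
    [0,0,0,0,0,0.02,0],
    [0,0,0,0,0,0.02,0],
    [0,0,0,0,0,0.02,0],
    [0,0,0,0,0,0,0],
    [0,0,0,0,0,0,0],
    [0,0,0,0,0,0,0]
  ]
}}

```text
t: 27.95
tool_pos: [0.6, -0.1039, 0.0305]
orientation: [-0.089, 3.14, -0.0]
force: [-6.5, 1.2, 13.6]
opening: 0.0005
gripper_force: 6.3
```

Call:
{"api": "move_arm", "payload": {
  "plan": [
    [0,0,0,0,0,-0.2,0],
    [0,0,0,0,0,-0.6,0],
    [0,0,0,0.5,0,0,36],
    [0,0,0,0.75,0,0,36],
    [0,0,0,0.75,0,0,36],
    [0,0,0,0,0,0,36],
    [0,0,0,0,0,0,36],
    [0,0,0,0,0,0,36],
    [0,0,0,0,0,0,36],
    [0,0,0,0,0,0,36]
  ]
}}

```text
t: 28.95
tool_pos: [0.5505, -0.1066, 0.0489]
orientation: [-0.09, 3.14, -0.0]
force: [0.2, 1.2, 0.2]
opening: 0.0359
gripper_force: 0.0
```

```bash
python3 -c "
from h import *
go(.550,-.1067,.057+1.5708,.0145)
c=cam('wrist');W=cloud(c)
q=W[(W[...,2]>.047)&(W[...,2]<.06)&(abs(W[...,1]+.107)<.03)&(W[...,0]<.54)&(W[...,0]>.47)]
q=q[:]; print(len(q)); vx,vy,x0,y0=cv2.fitLine(q[:,:2].astype(np.float32),cv2.DIST_HUBER,0,.01,.01).ravel();print(np.arctan(vy/vx),y0+(.55-x0)*vy/vx, q[:,0].min())
"
```

```text
t 28.95 p [ 0.5505 -0.1066  0.0489] F [0.2 1.2 0.2] T [0.06 0.01 0.01] op 0.0359 gf 0.0
R [[-0.998, -0.057, 0.0], [-0.057, 0.998, -0.0], [-0.0, -0.0, -1.0]] q [-0.28  0.14  1.75  0.    1.25 -1.91]
turn units 0.00 (q6 after ~-1.82) shift units x 0.02 y -0.00 z 1.38
3168
0.060035095 -0.10522604 0.47001083614362626
```

Call:
{"api": "move_arm", "payload": {
  "plan": [
    [0,0,0,0,0,0.4,36],
    [0,0,0,0,0,0.4,36],
    [0,0,0,0,0,0.3,36],
    [0,0,0,0,0,0.2,36],
    [0,0,0,0,0,0.06,36],
    [0,0,0,0,0,0,30],
    [0,0,0,0,0,0,20],
    [0,0,0,0,0,0,0],
    [0,0,0,0,0,0,0],
    [0,0,0,0,0,0,0]
  ]
}}

```text
t: 30.0
tool_pos: [0.5504, -0.1067, 0.0153]
orientation: [-0.089, 3.14, -0.0]
force: [-0.3, -0.4, 2.2]
opening: 0.0119
gripper_force: 40.0
```

Call:
{"api": "move_arm", "payload": {
  "plan": [
    [0,0,0,0,0,0,0],
    [0,0,0,0,0,0,0],
    [0,0,0,0,0,-0.2,0],
    [0,0,0,0,0,-0.5,0],
    [0,0,0,0,0,-0.8,0],
    [0,0,0,0,0,-0.8,0],
    [0,0,0,0,0,-0.6,0],
    [0,0,-0.4,0,0,-0.3,0],
    [0,0,-0.43,0,0,0,0],
    [0,0,0,0,0,0,0]
  ]
}}

```text
t: 31.0
tool_pos: [0.5502, -0.1067, 0.0956]
orientation: [-0.227, 3.133, -0.0]
force: [-0.7, 0.1, -3.7]
opening: 0.0116
gripper_force: 40.0
```

```bash
python3 -c "
from h import *
go(.505,.153,.144+1.5708,.03)"
```

```text
t 31.0 p [ 0.5502 -0.1067  0.0956] F [-0.7  0.1 -3.7] T [ 0.04 -0.05 -0.08] op 0.0116 gf 40.0
R [[-0.99, -0.144, 0.001], [-0.144, 0.99, -0.0], [-0.001, -0.0, -1.0]] q [-0.28  0.09  1.71 -0.    1.34 -2.  ]
turn units 0.00 (q6 after ~-1.42) shift units x 0.30 y 10.54 z 2.62
```

Call:
{"api": "move_arm", "payload": {
  "plan": [
    [0,0,0,0,0.5,0,0],
    [0,0,0,0,0.9,0,0],
    [0,0,0,0,1,0,0],
    [0,0,0,0,1,0,0],
    [0,0,0,0,1,0,0],
    [0,0,0,0,1,0,0],
    [0,0,0,0,1,0,0],
    [0,0,0,0,1,0,0],
    [0,0,0,0,0.8,0,0],
    [0,0,0,0,0,0,0]
  ]
}}

```text
t: 32.0
tool_pos: [0.5194, 0.0993, 0.0944]
orientation: [0.228, -3.132, -0.002]
force: [0.2, -0.8, -2.6]
opening: 0.0118
gripper_force: 40.0
```

```bash
cat >> h.py <<'E'
def fitz(c,cx,cy,r=.13,z0=.009,z1=.019):
    W=cloud(c); m=(W[...,2]>z0)&(W[...,2]<z1)&(np.hypot(W[...,0]-cx,W[...,1]-cy)<r)&(c['frame'].mean(-1)>85)
    k=cv2.morphologyEx(m.astype(np.uint8),cv2.MORPH_OPEN,np.ones((3,3)))
    n,l,s,ce=cv2.connectedComponentsWithStats(k)
    for i in range(1,n):
        if s[i,4]>300:
            q=W[l==i]; (C,S,a)=cv2.minAreaRect((q[:,:2]*1000).astype(np.float32)); b=cv2.boxPoints((C,S,a)); L=max([b[1]-b[0],b[2]-b[1]],key=np.linalg.norm); print(s[i,4],np.round(C,1),np.round(sorted(S),1),'ang %.3f'%((np.arctan2(L[1],L[0])+np.pi/2)%np.pi-np.pi/2))
E
python3 -c "
from h import *
for n in('wrist','scene'):print(n);fitz(cam(n),.5,.15)
go(.505,.153,.144+1.5708,.03)"
```

```text
wrist
11638 [502.7 157.3] [ 44.5 150.3] ang 0.145
324 [523.7  24.2] [ 3.8 49. ] ang 0.177
scene
362 [461.3 150.4] [41.6 66.3] ang 0.129
535 [538.1 160.7] [42.8 80.6] ang 0.210
t 32.1 p [0.52   0.097  0.0945] F [ 0.6 -0.4 -2.7] T [ 0.03  0.03 -0.01] op 0.0116 gf 40.0
R [[-0.99, -0.144, -0.001], [-0.144, 0.99, -0.0], [0.001, -0.0, -1.0]] q [ 0.09  0.01  1.8  -0.    1.33 -1.63]
turn units 0.01 (q6 after ~-1.42) shift units x 0.27 y 2.30 z 2.58
```

Call:
{"api": "move_arm", "payload": {
  "plan": [
    [0,0,0,0.1,0.5,0,0],
    [0,0,0,0.12,0.8,0,0],
    [0,0,0,0.12,0.8,0,0],
    [0,0,0,0,0.39,0.3,0],
    [0,0,0,0,0,0.6,0],
    [0,0,0,0,0,0.6,0],
    [0,0,0,0,0,0.6,0],
    [0,0,0,0,0,0.5,0],
    [0,0,0,0,0,0.2,0],
    [0,0,0,0,0,0,0]
  ]
}}

```text
t: 33.1
tool_pos: [0.5024, 0.1561, 0.0234]
orientation: [0.224, -3.131, 0.001]
force: [0.5, 0.2, -2.5]
opening: 0.0114
gripper_force: 40.0
```

Call:
{"api": "move_arm", "payload": {
  "plan": [
    [0,0,0,0,0,0,0],
    [0,0,0,0,0,0.08,0],
    [0,0,0,0,0,0.08,0],
    [0,0,0,0,0,0.04,0],
    [0,0,0,0,0,0.02,0],
    [0,0,0,0,0,0.02,0],
    [0,0,0,0,0,0,0],
    [0,0,0,0,0,0,0],
    [0,0,0,0,0,0,0],
    [0,0,0,0,0,0,0]
  ]
}}

```text
t: 34.1
tool_pos: [0.5034, 0.1567, 0.0189]
orientation: [-0.226, 3.133, 0.0]
force: [0.1, -0.2, -2.9]
opening: 0.0114
gripper_force: 40.0
```

```bash
python3 -c "
from h import *
go(.5027,.1573,.145+1.5708,.0171)"
```

```text
t 34.1 p [0.5034 0.1567 0.0189] F [ 0.1 -0.2 -2.9] T [0.04 0.01 0.03] op 0.0114 gf 40.0
R [[-0.99, -0.143, 0.0], [-0.143, 0.99, 0.0], [-0.0, 0.0, -1.0]] q [ 0.2   0.1   1.86  0.    1.18 -1.51]
turn units -0.01 (q6 after ~-1.41) shift units x 0.02 y 0.03 z 0.07
```

Call:
{"api": "move_arm", "payload": {
  "plan": [
    [0,0,0,0,0,0.03,0],
    [0,0,0,0,0,0.03,0],
    [0,0,0,0,0,0.02,0],
    [0,0,0,0,0,0.02,0],
    [0,0,0,0,0,0,0],
    [0,0,0,0,0,0,0],
    [0,0,0,0,0,0,0],
    [0,0,0,0,0,0,0],
    [0,0,0,0,0,0,0],
    [0,0,0,0,0,0,0]
  ]
}}

```text
t: 35.1
tool_pos: [0.5035, 0.1567, 0.0171]
orientation: [-0.226, 3.133, -0.0]
force: [-3.7, -0.6, 5.8]
opening: 0.0117
gripper_force: 40.0
```

Call:
{"api": "move_arm", "payload": {
  "plan": [
    [0,0,0,0,0,-0.02,36],
    [0,0,0,0,0,0,36],
    [0,0,0,0,0,0,36],
    [0,0,0,0,0,0,36],
    [0,0,0,0,0,-0.2,36],
    [0,0,0,0,0,-0.6,36],
    [0,0,0,0,0,-0.6,36],
    [0,0,0,0.6,0,0,0],
    [0,0,0,0.7,0,0,0],
    [0,0,0,0.7,0,0,0]
  ]
}}

```text
t: 36.1
tool_pos: [0.4544, 0.1496, 0.0538]
orientation: [-0.225, 3.131, 0.001]
force: [0.5, 0.5, 0.6]
opening: 0.0164
gripper_force: 0.0
```

Call:
{"api": "move_arm", "payload": {
  "plan": [
    [0,0,0,0,0,0,0],
    [0,0,0,0,0,0.2,0],
    [0,0,0,0,0,0.2,0],
    [0,0,0,0,0,0.2,0],
    [0,0,0,0,0,0.1,0],
    [0,0,0,0,0,0.04,0],
    [0,0,0,0,0,0.02,0],
    [0,0,0,0,0,0,0],
    [0,0,0,0,0,0,0],
    [0,0,0,0,0,0,0]
  ]
}}

```text
t: 37.1
tool_pos: [0.454, 0.1495, 0.033]
orientation: [-0.226, 3.133, 0.0]
force: [-1.1, 0.0, -0.3]
opening: 0.0007
gripper_force: 0.0
```

Call:
{"api": "move_arm", "payload": {
  "plan": [
    [0,0,0,0,0,0.04,0],
    [0,0,0,0,0,0.04,0],
    [0,0,0,0,0,0,0],
    [0,0,0,0,0,0,0],
    [0,0,0,0,0,0,0],
    [0,0,0,0,0,0,0],
    [0,0,0,0,0,0,0],
    [0,0,0,0,0,0,0],
    [0,0,0,0,0,0,0],
    [0,0,0,0,0,0,0]
  ]
}}

```text
t: 38.1
tool_pos: [0.4537, 0.1495, 0.0308]
orientation: [0.226, -3.133, 0.0]
force: [-4.5, -1.5, 5.3]
opening: 0.0007
gripper_force: 2.6
```

Call:
{"api": "move_arm", "payload": {
  "plan": [
    [0,0,0,0,0,0.03,0],
    [0,0,0,0,0,0.03,0],
    [0,0,0,0,0,0.02,0],
    [0,0,0,0,0,0.02,0],
    [0,0,0,0,0,0,0],
    [0,0,0,0,0,0,0],
    [0,0,0,0,0,0,0],
    [0,0,0,0,0,0,0],
    [0,0,0,0,0,0,0],
    [0,0,0,0,0,0,0]
  ]
}}

```text
t: 39.1
tool_pos: [0.4527, 0.1493, 0.0295]
orientation: [0.226, -3.131, 0.001]
force: [-16.5, -2.9, 23.7]
opening: 0.0003
gripper_force: 12.3
```

Call:
{"api": "move_arm", "payload": {
  "plan": [
    [0,0,0,0,0,-0.2,0],
    [0,0,0,0,0,-0.6,0],
    [0,0,0,-0.5,0,0,0],
    [0,0,0,-0.8,0,0,0],
    [0,0,0,-0.9,0,0,0],
    [0,0,0,-0.9,0,0,0],
    [0,0,0,-0.9,0,0,0],
    [0,0,0,0,0,0.1,0],
    [0,0,0,0,0,0.2,0],
    [0,0,0,0,0,0.1,0]
  ]
}}

```text
t: 40.1
tool_pos: [0.5515, 0.1636, 0.0371]
orientation: [0.225, -3.132, 0.0]
force: [-0.4, 0.1, 0.2]
opening: 0.0007
gripper_force: 0.0
```

Call:
{"api": "move_arm", "payload": {
  "plan": [
    [0,0,0,0,0,0.1,0],
    [0,0,0,0,0,0.06,0],
    [0,0,0,0,0,0.04,0],
    [0,0,0,0,0,0.04,0],
    [0,0,0,0,0,0.04,0],
    [0,0,0,0,0,0.04,0],
    [0,0,0,0,0,0.03,0],
    [0,0,0,0,0,0.03,0],
    [0,0,0,0,0,0,0],
    [0,0,0,0,0,0,0]
  ]
}}

```text
t: 41.1
tool_pos: [0.5546, 0.1641, 0.0302]
orientation: [-0.225, 3.13, 0.001]
force: [4.2, 0.2, 5.6]
opening: -0.0001
gripper_force: 2.7
```

Call:
{"api": "move_arm", "payload": {
  "plan": [
    [0,0,0,0,0,0.03,0],
    [0,0,0,0,0,0.03,0],
    [0,0,0,0,0,0,0],
    [0,0,0,0,0,0,0],
    [0,0,0,0,0,0,0],
    [0,0,0,0,0,0,0],
    [0,0,0,0,0,0,0],
    [0,0,0,0,0,0,0],
    [0,0,0,0,0,0,0],
    [0,0,0,0,0,0,0]
  ]
}}

```text
t: 42.1
tool_pos: [0.5553, 0.1643, 0.0295]
orientation: [-0.225, 3.128, 0.001]
force: [4.5, 0.6, 8.8]
opening: 0.0004
gripper_force: 4.5
```

```bash
python3 -c "
from h import *
st();c=cam('scene'); cv2.imwrite('pics/s8.png',cv2.resize(c['frame'][190:320,240:420,::-1],(720,520)))"
```

```text
t 42.1 p [0.5553 0.1643 0.0295] F [4.5 0.6 8.8] T [ 0.17 -0.81 -0.04] op 0.0004 gf 4.5
R [[-0.99, -0.143, 0.005], [-0.143, 0.99, 0.001], [-0.005, 0.0, -1.0]] q [ 0.2   0.21  1.71 -0.    1.21 -1.52]
```

View pics/s8.png

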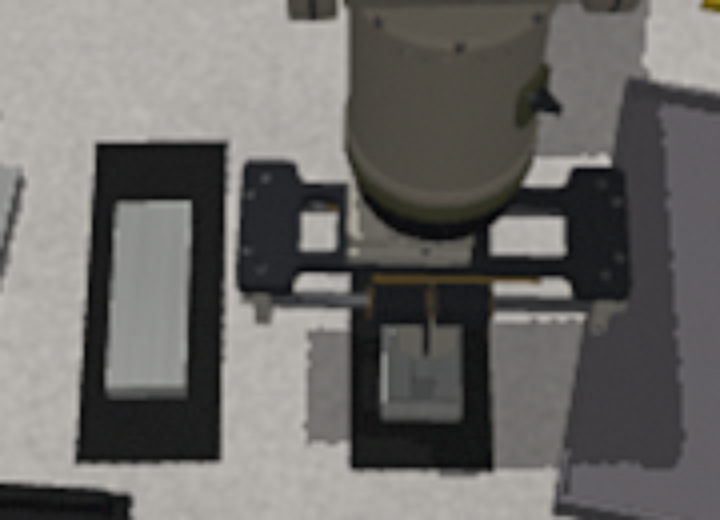

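The scene crop shows the fingers pressing on the far end at (430,345), with the blade standing on the medium plate. I'll go up, back to the middle, and measure the straightedge.

Call:
{"api": "move_arm", "payload": {
  "plan": [
    [0,0,0,0,0,-0.3,0],
    [0,0,0,0,0,-0.6,0],
    [0,0,0,0.5,0,0,36],
    [0,0,0,0.75,0,0,36],
    [0,0,0,0.75,0,0,36],
    [0,0,0,0,0,0,36],
    [0,0,0,0,0,0,36],
    [0,0,0,0,0,0,36],
    [0,0,0,0,0,0,36],
    [0,0,0,0,0,0,36]
  ]
}}

```text
t: 43.15
tool_pos: [0.5037, 0.1567, 0.0498]
orientation: [0.225, -3.133, 0.0]
force: [-0.7, -0.2, -0.7]
opening: 0.0359
gripper_force: 0.0
```

```bash
cat >> h.py <<'E'
def edge(c,s,z0,z1):
    """blade top in the wrist view, in the tool frame"""
    R=cv2.Rodrigues(np.array(s['orientation'],float))[0]; W=cloud(c); p=np.array(s['tool_pos'])
    L=(W-p)@R; m=(W[...,2]>z0)&(W[...,2]<z1)&(abs(L[...,1])<.02)&(L[...,0]>.013)&(L[...,0]<.12); q=L[m]
    vx,vy,x0,y0=cv2.fitLine(q[:,:2].astype(np.float32),cv2.DIST_HUBER,0,.01,.01).ravel()
    sl=np.polyfit(q[:,0],W[m][:,2],1)[0]
    print('blade n',len(q),'rel ang(tool) %.3f'%np.arctan(vy/vx),'y offset at tcp %.4f'%(y0-x0*vy/vx),'x range',np.percentile(q[:,0],[1,99.5]).round(4),'ztop',np.median(W[m][:,2]).round(4),'slope %.3f'%sl)
E
python3 -c "
from h import *
s,R=st();edge(cam('wrist'),s,.048,.062);go(.5033,.1567,.145+1.5708,.017)"
```

```text
t 43.15 p [0.5037 0.1567 0.0498] F [-0.7 -0.2 -0.7] T [ 0.01  0.05 -0.  ] op 0.0359 gf 0.0
R [[-0.99, -0.143, -0.0], [-0.143, 0.99, -0.0], [0.0, -0.0, -1.0]] q [ 0.2   0.06  1.84 -0.    1.24 -1.51]
blade n 3286 rel ang(tool) -0.008 y offset at tcp 0.0017 x range [0.0138 0.0951] ztop 0.0552 slope -0.056
t 43.2 p [0.5036 0.1567 0.0498] F [0.5 0.5 0. ] T [ 0.05  0.04 -0.01] op 0.0361 gf 0.0
R [[-0.99, -0.143, -0.0], [-0.143, 0.99, -0.0], [0.0, -0.0, -1.0]] q [ 0.2   0.06  1.84 -0.    1.24 -1.51]
turn units -0.01 (q6 after ~-1.41) shift units x 0.01 y 0.00 z 1.31
```

Call:
{"api": "move_arm", "payload": {
  "plan": [
    [0,0,0,0,0,0.4,36],
    [0,0,0,0,0,0.4,36],
    [0,0,0,0,0,0.3,36],
    [0,0,0,0,0,0.15,36],
    [0,0,0,0,0,0.06,36],
    [0,0,0,0,0,0,30],
    [0,0,0,0,0,0,20],
    [0,0,0,0,0,0,0],
    [0,0,0,0,0,0,0],
    [0,0,0,0,0,0,0]
  ]
}}

```text
t: 44.2
tool_pos: [0.5037, 0.1567, 0.0175]
orientation: [-0.225, 3.133, 0.0]
force: [0.1, -0.6, 1.8]
opening: 0.0116
gripper_force: 40.0
```

Call:
{"api": "move_arm", "payload": {
  "plan": [
    [0,0,0,0,0,0,0],
    [0,0,0,0,0,0,0],
    [0,0,0,0,0,-0.2,0],
    [0,0,0,0,0,-0.5,0],
    [0,0,0,0,0,-0.8,0],
    [0,0,0,0,0,-0.8,0],
    [0,0,0,0,0,-0.6,0],
    [0,0,-0.33,0,-0.4,-0.2,0],
    [0,0,0,0,-0.8,0,0],
    [0,0,0,0,-0.9,0,0]
  ]
}}

```text
t: 45.2
tool_pos: [0.5124, 0.1048, 0.0954]
orientation: [-0.282, 3.128, 0.0]
force: [1.1, -0.9, -3.1]
opening: 0.0115
gripper_force: 40.0
```

Call:
{"api": "move_arm", "payload": {
  "plan": [
    [0,0,0,0,-0.8,0,0],
    [0,0,0,0,-0.8,0,0],
    [0,0,0,0,-0.5,0,0],
    [0,0,0,0,-0.2,0,0],
    [0,0,0,0,0,0,0],
    [0,0,0,0,0,0,0],
    [0,0,0,0,0,0,0],
    [0,0,0,0,0,0,0],
    [0,0,0,0,0,0,0],
    [0,0,0,0,0,0,0]
  ]
}}

```text
t: 46.2
tool_pos: [0.5224, 0.0486, 0.0946]
orientation: [0.28, -3.129, -0.0]
force: [0.1, -0.9, -3.5]
opening: 0.0115
gripper_force: 40.0
```

```bash
python3 -c "
from h import *
s,R=st()
for n in('wrist','scene'):print(n);fitz(cam(n),.53,.003,.11)"
```

```text
t 46.2 p [0.5224 0.0486 0.0946] F [ 0.1 -0.9 -3.5] T [0.07 0.   0.01] op 0.0115 gf 40.0
R [[-0.984, -0.178, -0.0], [-0.178, 0.984, 0.0], [0.0, 0.0, -1.0]] q [-0.   -0.    1.81  0.    1.33 -1.75]
wrist
3785 [535.6 -95.7] [ 21.7 128.9] ang 0.061
7820 [529.8   1.8] [ 39.  119.6] ang 0.179
scene
815 [530.9   1.8] [ 43.  121.4] ang 0.234
```

Call:
{"api": "move_arm", "payload": {
  "plan": [
    [0,0,0,0,-0.4,0,0],
    [0,0,0,0,-0.7,0,0],
    [0,0,0,0,-0.5,0,0],
    [0,0,0,0,-0.25,0.4,0],
    [0,0,0,0,0,0.6,0],
    [0,0,0,0,0,0.6,0],
    [0,0,0,0,0,0.6,0],
    [0,0,0,0,0,0.5,0],
    [0,0,0,0,0,0.2,0],
    [0,0,0,0,0,0,0]
  ]
}}

```text
t: 47.3
tool_pos: [0.5297, 0.0032, 0.0207]
orientation: [0.28, -3.127, -0.001]
force: [-0.2, -0.2, -3.3]
opening: 0.0114
gripper_force: 40.0
```

Call:
{"api": "move_arm", "payload": {
  "plan": [
    [0,0,0,0,0,0.04,0],
    [0,0,0,0,0,0.04,0],
    [0,0,0,0,0,0.04,0],
    [0,0,0,0,0,0.04,0],
    [0,0,0,0,0,0.02,0],
    [0,0,0,0,0,0,0],
    [0,0,0,0,0,0,0],
    [0,0,0,0,0,0,0],
    [0,0,0,0,0,0,0],
    [0,0,0,0,0,0,0]
  ]
}}

```text
t: 48.3
tool_pos: [0.5307, 0.0028, 0.0176]
orientation: [-0.28, 3.129, 0.0]
force: [0.8, -0.4, -3.1]
opening: 0.012
gripper_force: 40.0
```

Call:
{"api": "move_arm", "payload": {
  "plan": [
    [0,0,0,0,0,0.04,0],
    [0,0,0,0,0,0,0],
    [0,0,0,0,0,0.02,0],
    [0,0,0,0,0,0.02,0],
    [0,0,0,0,0,0.01,0],
    [0,0,0,0,0,0,0],
    [0,0,0,0,0,0,0],
    [0,0,0,0,0,0,0],
    [0,0,0,0,0,0,0],
    [0,0,0,0,0,0,0]
  ]
}}

```text
t: 49.3
tool_pos: [0.5307, 0.0029, 0.0157]
orientation: [-0.28, 3.129, -0.0]
force: [-6.0, -0.2, 5.9]
opening: 0.0115
gripper_force: 40.0
```

Call:
{"api": "move_arm", "payload": {
  "plan": [
    [0,0,0,0,0,-0.02,36],
    [0,0,0,0,0,0,36],
    [0,0,0,0,0,0,36],
    [0,0,0,0,0,0,36],
    [0,0,0,0,0,-0.2,36],
    [0,0,0,0,0,-0.6,36],
    [0,0,0,0,0,-0.6,36],
    [0,0,0,0.6,0,0,0],
    [0,0,0,0.7,0,0,0],
    [0,0,0,0.6,0,0,0]
  ]
}}

```text
t: 50.3
tool_pos: [0.4843, -0.0058, 0.0528]
orientation: [-0.28, 3.127, -0.001]
force: [0.9, -0.1, 0.3]
opening: 0.0167
gripper_force: 0.0
```

Call:
{"api": "move_arm", "payload": {
  "plan": [
    [0,0,0,0,0,0,0],
    [0,0,0,0,0,0.2,0],
    [0,0,0,0,0,0.2,0],
    [0,0,0,0,0,0.2,0],
    [0,0,0,0,0,0.1,0],
    [0,0,0,0,0,0.04,0],
    [0,0,0,0,0,0.02,0],
    [0,0,0,0,0,0,0],
    [0,0,0,0,0,0,0],
    [0,0,0,0,0,0,0]
  ]
}}

```text
t: 51.3
tool_pos: [0.4841, -0.0056, 0.032]
orientation: [-0.28, 3.129, -0.0]
force: [0.8, 0.6, -0.8]
opening: 0.0005
gripper_force: 0.0
```

Call:
{"api": "move_arm", "payload": {
  "plan": [
    [0,0,0,0,0,0.03,0],
    [0,0,0,0,0,0.03,0],
    [0,0,0,0,0,0.02,0],
    [0,0,0,0,0,0,0],
    [0,0,0,0,0,0,0],
    [0,0,0,0,0,0,0],
    [0,0,0,0,0,0,0],
    [0,0,0,0,0,0,0],
    [0,0,0,0,0,0,0],
    [0,0,0,0,0,0,0]
  ]
}}

```text
t: 52.3
tool_pos: [0.4841, -0.0056, 0.0305]
orientation: [-0.28, 3.129, -0.0]
force: [-3.0, -0.5, 6.6]
opening: 0.0005
gripper_force: 3.3
```

Call:
{"api": "move_arm", "payload": {
  "plan": [
    [0,0,0,0,0,0.03,0],
    [0,0,0,0,0,0.02,0],
    [0,0,0,0,0,0.02,0],
    [0,0,0,0,0,0,0],
    [0,0,0,0,0,0,0],
    [0,0,0,0,0,0,0],
    [0,0,0,0,0,0,0],
    [0,0,0,0,0,0,0],
    [0,0,0,0,0,0,0],
    [0,0,0,0,0,0,0]
  ]
}}

```text
t: 53.3
tool_pos: [0.4841, -0.0056, 0.0304]
orientation: [0.28, -3.129, 0.0]
force: [-12.2, 0.3, 23.4]
opening: 0.0004
gripper_force: 11.9
```

Call:
{"api": "move_arm", "payload": {
  "plan": [
    [0,0,0,0,0,-0.2,0],
    [0,0,0,0,0,-0.4,0],
    [0,0,0,-0.5,0,0,0],
    [0,0,0,-0.8,0,0,0],
    [0,0,0,-0.9,0,0,0],
    [0,0,0,-0.9,0,0,0],
    [0,0,0,-0.7,0,0,0],
    [0,0,0,0,0,0.2,0],
    [0,0,0,0,0,0.2,0],
    [0,0,0,0,0,0.08,0]
  ]
}}

```text
t: 54.3
tool_pos: [0.5762, 0.0112, 0.0304]
orientation: [0.279, -3.128, -0.0]
force: [-5.6, 0.2, 13.6]
opening: 0.0006
gripper_force: 6.7
```

Call:
{"api": "move_arm", "payload": {
  "plan": [
    [0,0,0,0,0,0,0],
    [0,0,0,0,0,0.02,0],
    [0,0,0,0,0,0.02,0],
    [0,0,0,0,0,0.02,0],
    [0,0,0,0,0,0.02,0],
    [0,0,0,0,0,0.02,0],
    [0,0,0,0,0,0.02,0],
    [0,0,0,0,0,0,0],
    [0,0,0,0,0,0,0],
    [0,0,0,0,0,0,0]
  ]
}}

```text
t: 55.3
tool_pos: [0.5773, 0.0111, 0.0305]
orientation: [-0.28, 3.129, -0.0]
force: [-10.6, -0.0, 20.1]
opening: 0.0006
gripper_force: 10.0
```

Call:
{"api": "move_arm", "payload": {
  "plan": [
    [0,0,0,0,0,-0.2,0],
    [0,0,0,0,0,-0.6,0],
    [0,0,0,0.5,0,0,36],
    [0,0,0,0.7,0,0,36],
    [0,0,0,0.7,0,0,36],
    [0,0,0,0,0,0,36],
    [0,0,0,0,0,0,36],
    [0,0,0,0,0,0,36],
    [0,0,0,0,0,0,36],
    [0,0,0,0,0,0,36]
  ]
}}

```text
t: 56.3
tool_pos: [0.5311, 0.0029, 0.0481]
orientation: [-0.28, 3.129, 0.0]
force: [-0.2, -0.3, -0.3]
opening: 0.0355
gripper_force: 0.0
```

```bash
python3 -c "
from h import *
s,R=st();edge(cam('wrist'),s,.046,.062);go(.5307,.0029,.179+1.5708,.0148)"
```

```text
t 56.3 p [0.5311 0.0029 0.0481] F [-0.2 -0.3 -0.3] T [ 0.1  -0.01  0.01] op 0.0355 gf 0.0
R [[-0.984, -0.177, 0.0], [-0.177, 0.984, 0.0], [-0.0, 0.0, -1.0]] q [-0.09  0.07  1.83  0.    1.24 -1.84]
blade n 3470 rel ang(tool) -0.002 y offset at tcp 0.0012 x range [0.0139 0.0958] ztop 0.0535 slope -0.070
t 56.35 p [0.531  0.0029 0.048 ] F [ 0.4  0.2 -0.1] T [ 0.02 -0.01  0.02] op 0.0362 gf 0.0
R [[-0.984, -0.177, -0.0], [-0.177, 0.984, 0.0], [0.0, 0.0, -1.0]] q [-0.09  0.07  1.83  0.    1.24 -1.84]
turn units -0.01 (q6 after ~-1.74) shift units x 0.01 y 0.00 z 1.33
```

Call:
{"api": "move_arm", "payload": {
  "plan": [
    [0,0,0,0,0,0.4,36],
    [0,0,0,0,0,0.4,36],
    [0,0,0,0,0,0.3,36],
    [0,0,0,0,0,0.15,36],
    [0,0,0,0,0,0.06,36],
    [0,0,0,0,0,0,30],
    [0,0,0,0,0,0,20],
    [0,0,0,0,0,0,0],
    [0,0,0,0,0,0,0],
    [0,0,0,0,0,0,0]
  ]
}}

```text
t: 57.35
tool_pos: [0.531, 0.0028, 0.0158]
orientation: [-0.28, 3.128, -0.0]
force: [-0.6, 0.8, 1.8]
opening: 0.0118
gripper_force: 40.0
```

Call:
{"api": "move_arm", "payload": {
  "plan": [
    [0,0,0,0,0,0,0],
    [0,0,0,0,0,0,0],
    [0,0,0,0,0,-0.2,0],
    [0,0,0,0,0,-0.5,0],
    [0,0,0,0,0,-0.8,0],
    [0,0,0,0,0,-0.8,0],
    [0,0,0,0,0,-0.8,0],
    [0,0,0.4,0,0,-0.6,0],
    [0,0,0.8,0,0,0,0],
    [0,0,1,0,0,0,0]
  ]
}}

```text
t: 58.35
tool_pos: [0.5312, 0.0028, 0.1094]
orientation: [0.087, 3.139, -0.0]
force: [0.4, -0.3, -3.8]
opening: 0.0113
gripper_force: 40.0
```

Call:
{"api": "move_arm", "payload": {
  "plan": [
    [0,0,1,0,0,0,0],
    [0,0,1,0,0,0,0],
    [0,0,1,0,0,0,0],
    [0,0,1,0,0,0,0],
    [0,0,1,0,0,0,0],
    [0,0,1,0,0,0,0],
    [0,0,1,0,0,0,0],
    [0,0,1,0,0,0,0],
    [0,0,1,0,0,0,0],
    [0,0,1,0,0,0,0]
  ]
}}

```text
t: 59.35
tool_pos: [0.5305, 0.0028, 0.1084]
orientation: [-1.647, -2.675, 0.0]
force: [0.4, -0.6, -3.5]
opening: 0.0118
gripper_force: 40.0
```

Call:
{"api": "move_arm", "payload": {
  "plan": [
    [0,0,1,0,0,0,0],
    [0,0,1,0,0,0,0],
    [0,0,1,0,0,0,0],
    [0,0,0.56,0,0,0,0],
    [0,0,0,0,0,0,0],
    [0,0,0,0,0,0,0],
    [0,0,0,0,0,0,0],
    [0,0,0,0,0,0,0],
    [0,0,0,0,0,0,0],
    [0,0,0,0,0,0,0]
  ]
}}

```text
t: 60.35
tool_pos: [0.5306, 0.0028, 0.1078]
orientation: [-2.109, -2.329, 0.0]
force: [0.2, -0.3, -3.5]
opening: 0.0119
gripper_force: 40.0
```

```bash
python3 -c "
from h import *
go(.6954,-.0578,.099,.05)"
```

```text
t 60.35 p [0.5306 0.0028 0.1078] F [ 0.2 -0.3 -3.5] T [-0.06  0.07  0.01] op 0.0119 gf 40.0
R [[-0.099, 0.995, -0.0], [0.995, 0.099, 0.0], [0.0, -0.0, -1.0]] q [-0.09  0.    1.78  0.    1.36 -0.19]
turn units -0.00 (q6 after ~-0.18) shift units x -3.07 y 6.32 z 2.31
```

Call:
{"api": "move_arm", "payload": {
  "plan": [
    [0,0,0,-0.2,0.4,0,0],
    [0,0,0,-0.4,0.8,0,0],
    [0,0,0,-0.45,0.9,0,0],
    [0,0,0,-0.45,0.9,0,0],
    [0,0,0,-0.45,0.9,0,0],
    [0,0,0,-0.45,0.9,0,0],
    [0,0,0,-0.37,0.8,0.2,0],
    [0,0,0,-0.2,0.5,0.3,0],
    [0,0,0,-0.1,0.22,0.3,0],
    [0,0,0,0,0,0.3,0]
  ]
}}

```text
t: 61.35
tool_pos: [0.6959, -0.0584, 0.0792]
orientation: [-2.109, -2.328, 0.0]
force: [-0.2, 0.4, -3.1]
opening: 0.0119
gripper_force: 40.0
```

Call:
{"api": "move_arm", "payload": {
  "plan": [
    [0,0,0,0,0,0.4,0],
    [0,0,0,0,0,0.4,0],
    [0,0,0,0,0,0.4,0],
    [0,0,0,0,0,0,0],
    [0,0,0,0,0,0,0],
    [0,0,0,0,0,0,0],
    [0,0,0,0,0,0,0],
    [0,0,0,0,0,0,0],
    [0,0,0,0,0,0,0],
    [0,0,0,0,0,0,0]
  ]
}}

```text
t: 62.35
tool_pos: [0.6956, -0.058, 0.0505]
orientation: [2.109, 2.328, 0.0]
force: [-0.2, -0.3, -3.4]
opening: 0.0114
gripper_force: 40.0
```

```bash
python3 -c "
from h import *
go(.6954,-.0578,.099,.0105)
c=cam('wrist','w9.png')"
```

```text
t 62.35 p [ 0.6956 -0.058   0.0505] F [-0.2 -0.3 -3.4] T [-0.08  0.1  -0.03] op 0.0114 gf 40.0
R [[-0.098, 0.995, 0.0], [0.995, 0.098, -0.0], [-0.0, 0.0, -1.0]] q [-0.16  0.49  1.32  0.    1.33 -0.26]
turn units -0.00 (q6 after ~-0.18) shift units x 0.01 y -0.01 z 1.60
```

View pics/w9.png

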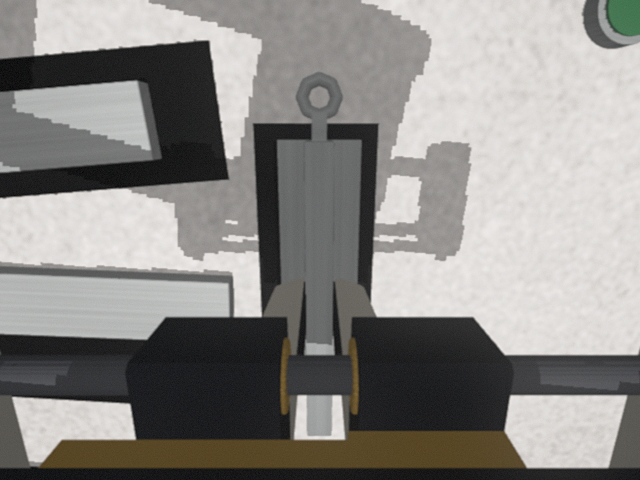

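The wrist view shows the foot (278–361) centred over the holder (255–377), so I'll lower it.

Call:
{"api": "move_arm", "payload": {
  "plan": [
    [0,0,0,0,0,0.3,0],
    [0,0,0,0,0,0.3,0],
    [0,0,0,0,0,0.3,0],
    [0,0,0,0,0,0.3,0],
    [0,0,0,0,0,0.2,0],
    [0,0,0,0,0,0.1,0],
    [0,0,0,0,0,0.06,0],
    [0,0,0,0,0,0.04,0],
    [0,0,0,0,0,0,0],
    [0,0,0,0,0,0,0]
  ]
}}

```text
t: 63.4
tool_pos: [0.6958, -0.058, 0.0108]
orientation: [2.109, 2.328, 0.0]
force: [0.0, 0.4, -2.8]
opening: 0.0118
gripper_force: 40.0
```

```bash
python3 -c "
from h import *
st()"
```

```text
t 63.4 p [ 0.6958 -0.058   0.0108] F [ 0.   0.4 -2.8] T [-0.08  0.09  0.  ] op 0.0118 gf 40.0
R [[-0.099, 0.995, 0.001], [0.995, 0.099, -0.0], [-0.0, 0.001, -1.0]] q [-0.16  0.53  1.35 -0.    1.27 -0.26]
```

Call:
{"api": "move_arm", "payload": {
  "plan": [
    [0,0,0,0,0,0.02,0],
    [0,0,0,0,0,0.02,0],
    [0,0,0,0,0,0,0],
    [0,0,0,0,0,0,34],
    [0,0,0,0,0,0,34],
    [0,0,0,0,0,0,34],
    [0,0,0,0,0,0,34],
    [0,0,0,0,0,-0.2,34],
    [0,0,0,0,0,-0.6,34],
    [0,0,0,0,0,-1,34]
  ]
}}

```text
t: 64.4
tool_pos: [0.694, -0.0578, 0.0537]
orientation: [-2.107, -2.326, 0.003]
force: [-0.1, -0.2, 0.7]
opening: 0.0339
gripper_force: 0.0
```

Call:
{"api": "move_arm", "payload": {
  "plan": [
    [0,0,-0.5,0,0,-1,34],
    [0,0,-0.9,0,0,0,34],
    [0,0,-1,0,0,0,60],
    [0,0,-1,0,0,0,60],
    [0,0,-1,0,0,0,60],
    [0,0,-1,0,0,0,60],
    [0,0,-1,0,0,0,60],
    [0,0,-1,0,0,0,60],
    [0,0,-1,0,0,0,60],
    [0,0,-1,0,0,0,60]
  ]
}}

```text
t: 65.4
tool_pos: [0.6961, -0.058, 0.0811]
orientation: [0.752, 3.049, 0.0]
force: [-0.1, -0.5, -0.1]
opening: 0.0603
gripper_force: 0.0
```

Call:
{"api": "move_arm", "payload": {
  "plan": [
    [0,0,-1,0,0,0,60],
    [0,0,-1,0,0,0,60],
    [0,0,-1,0,0,0,60],
    [0,0,-1,0,0,0,60],
    [0,0,-1,0,0,0,60],
    [0,0,-0.2,0.5,-0.1,0,60],
    [0,0,0,0.9,-0.3,0,60],
    [0,0,0,0.9,-0.3,0,60],
    [0,0,0,0.6,-0.3,0,60],
    [0,0,0,0,0,0,60]
  ]
}}

```text
t: 66.4
tool_pos: [0.6237, -0.0878, 0.0809]
orientation: [-0.087, 3.14, -0.001]
force: [-0.4, -0.1, -0.1]
opening: 0.0604
gripper_force: 0.0
```

```bash
python3 -c "
from h import *
s,R=st()
fitz(cam('wrist'),.55,-.107,.13)
go(.5505,-.1067,.057+1.5708,-.019)
W=cloud(cam('scene')); m=(np.hypot(W[...,0]-.69,W[...,1]+.058)<.07)&(W[...,2]>.042)&(W[...,2]<.056); print('edge top',m.sum(),W[m].mean(0))"
```

```text
t 66.4 p [ 0.6237 -0.0878  0.0809] F [-0.4 -0.1 -0.1] T [ 0.08  0.03 -0.01] op 0.0604 gf 0.0
R [[-0.998, -0.056, 0.001], [-0.056, 0.998, -0.001], [-0.001, -0.001, -1.0]] q [-0.22  0.29  1.52 -0.    1.33 -1.85]
17595 [ 557.1 -106.8] [ 44.2 168.1] ang 0.056
10695 [529.9   1.3] [ 39.5 119.9] ang 0.183
t 66.45 p [ 0.6247 -0.0873  0.0809] F [ 0.  -0.4  1.2] T [ 0.02 -0.01 -0.05] op 0.0598 gf 0.0
R [[-0.998, -0.056, 0.002], [-0.056, 0.998, -0.0], [-0.002, -0.0, -1.0]] q [-0.22  0.29  1.52  0.    1.33 -1.85]
turn units -0.01 (q6 after ~-1.82) shift units x 3.01 y -0.61 z 4.00
edge top 445 [ 0.69630859 -0.05621865  0.0484715 ]
```

Call:
{"api": "move_arm", "payload": {
  "plan": [
    [0,0,0,0.6,-0.15,0,60],
    [0,0,0,0.9,-0.16,0,60],
    [0,0,0,0.9,-0.15,0,60],
    [0,0,0,0.6,-0.15,0.4,60],
    [0,0,0,0,0,0.6,60],
    [0,0,0,0,0,0.6,60],
    [0,0,0,0,0,0.6,60],
    [0,0,0,0,0,0.5,60],
    [0,0,0,0,0,0.4,60],
    [0,0,0,0,0,0.3,60]
  ]
}}

```text
t: 67.5
tool_pos: [0.5501, -0.106, -0.0072]
orientation: [0.09, -3.139, -0.001]
force: [-0.7, -0.0, -0.2]
opening: 0.0597
gripper_force: 0.0
```

```bash
python3 -c "
from h import *
go(.5505,-.1067,.057+1.5708,-.0195)"
```

```text
t 67.5 p [ 0.5501 -0.106  -0.0072] F [-0.7 -0.  -0.2] T [ 0.05 -0.01 -0.06] op 0.0597 gf 0.0
R [[-0.998, -0.057, -0.001], [-0.057, 0.998, 0.0], [0.001, 0.0, -1.0]] q [-0.28  0.22  1.78  0.    1.15 -1.91]
turn units 0.00 (q6 after ~-1.82) shift units x -0.01 y -0.03 z 0.49
```

Call:
{"api": "move_arm", "payload": {
  "plan": [
    [0,0,0,0,0,0.2,60],
    [0,0,0,0,0,0.16,60],
    [0,0,0,0,0,0,60],
    [0,0,0,0,0,0,60],
    [0,0,0,0,0,0,60],
    [0,0,0,0,0,0,60],
    [0,0,0,0,0,0,30],
    [0,0,0,0,0,0,30],
    [0,0,0,0,0,0,30],
    [0,0,0,0,0,0,30]
  ],
  "force": 30
}}

```text
t: 68.5
tool_pos: [0.5506, -0.1065, -0.0145]
orientation: [-0.089, 3.14, -0.001]
force: [-0.6, -0.9, 1.2]
opening: 0.0433
gripper_force: 30.0
```

Call:
{"api": "move_arm", "payload": {
  "plan": [
    [0,0,0,0,0,0,30],
    [0,0,0,0,0,0,30],
    [0,0,0,0,0,0,30],
    [0,0,0,0,0,-0.1,30],
    [0,0,0,0,0,-0.3,30],
    [0,0,0,0,0,-0.6,30],
    [0,0,0,0,0,-0.6,30],
    [0,0,0,0,0,-0.6,30],
    [0,0,0,0,0,0,30],
    [0,0,0,0,0,0,30]
  ]
}}

```text
t: 69.5
tool_pos: [0.5512, -0.1065, 0.0414]
orientation: [-0.089, 3.138, -0.001]
force: [-0.0, 0.9, -3.7]
opening: 0.0434
gripper_force: 30.0
```

```bash
python3 -c "
from h import *
go(.475,-.320,.03+1.5708,0.01)"
```

```text
t 69.5 p [ 0.5512 -0.1065  0.0414] F [-0.   0.9 -3.7] T [ 0.    0.01 -0.02] op 0.0434 gf 30.0
R [[-0.998, -0.057, 0.002], [-0.057, 0.998, -0.001], [-0.002, -0.001, -1.0]] q [-0.28  0.15  1.75  0.    1.23 -1.91]
turn units 0.26 (q6 after ~-2.19) shift units x 3.30 y -8.45 z 1.26
```

Call:
{"api": "move_arm", "payload": {
  "plan": [
    [0,0,0.26,0.15,-0.4,0,30],
    [0,0,0,0.35,-0.9,0,30],
    [0,0,0,0.4,-1,0,30],
    [0,0,0,0.4,-1,0,30],
    [0,0,0,0.4,-1,0,30],
    [0,0,0,0.4,-1,0,30],
    [0,0,0,0.4,-1,0,30],
    [0,0,0,0.4,-1,0,30],
    [0,0,0,0.3,-0.8,0,30],
    [0,0,0,0.1,-0.35,0,30]
  ]
}}

```text
t: 70.5
tool_pos: [0.4727, -0.3218, 0.0393]
orientation: [0.042, -3.14, -0.001]
force: [-0.8, 0.4, -2.5]
opening: 0.0433
gripper_force: 30.0
```

Call:
{"api": "move_arm", "payload": {
  "plan": [
    [0,0,0,0,0,0,30],
    [0,0,0,0,0,0.3,30],
    [0,0,0,0,0,0.4,30],
    [0,0,0,0,0,0.3,30],
    [0,0,0,0,0,0.16,30],
    [0,0,0,0,0,0.06,30],
    [0,0,0,0,0,0,30],
    [0,0,0,0,0,0,30],
    [0,0,0,0,0,0,30],
    [0,0,0,0,0,0,30]
  ]
}}

```text
t: 71.5
tool_pos: [0.4748, -0.3202, 0.0103]
orientation: [-0.046, 3.141, -0.001]
force: [0.1, 0.2, -2.3]
opening: 0.0432
gripper_force: 30.0
```

```bash
python3 -c "
from h import *
st()
W=cloud(cam('scene')); m=(W[...,2]>.013)&(W[...,2]<.027)&(W[...,1]<-.24)&(W[...,0]<.64)&(W[...,0]>.3); q=W[m]; print(np.percentile(q,[1,50,99],0), cv2.minAreaRect((q[:,:2]*1000).astype(np.float32)))"
```

```text
t 71.5 p [ 0.4748 -0.3202  0.0103] F [ 0.1  0.2 -2.3] T [0.02 0.   0.04] op 0.0432 gf 30.0
R [[-1.0, -0.029, 0.001], [-0.029, 1.0, -0.0], [-0.001, -0.0, -1.0]] q [-0.68  0.22  1.74  0.    1.18 -2.28]
[[ 0.33865388 -0.47350094  0.01449208]
 [ 0.53689423 -0.37291846  0.02077048]
 [ 0.61631461 -0.2569089   0.02506561]] ((475.1984558105469, -367.6436767578125), (285.8890686035156, 223.1015167236328), 1.1630114316940308)
```

Call:
{"api": "move_arm", "payload": {
  "plan": [
    [0,0,0,0,0,0.08,30],
    [0,0,0,0,0,0.06,30],
    [0,0,0,0,0,0.03,30],
    [0,0,0,0,0,0.02,30],
    [0,0,0,0,0,0.02,30],
    [0,0,0,0,0,0,30],
    [0,0,0,0,0,0,30],
    [0,0,0,0,0,0,30],
    [0,0,0,0,0,0,30],
    [0,0,0,0,0,0,30]
  ]
}}

```text
t: 72.55
tool_pos: [0.4744, -0.3199, 0.0055]
orientation: [0.047, -3.141, -0.0]
force: [-4.9, 4.0, 6.6]
opening: 0.0433
gripper_force: 30.0
```

Call:
{"api": "move_arm", "payload": {
  "plan": [
    [0,0,0,0,0,-0.02,54],
    [0,0,0,0,0,0,54],
    [0,0,0,0,0,0,54],
    [0,0,0,0,0,-0.2,54],
    [0,0,0,0,0,-0.6,54],
    [0,0,0,0,0,-0.8,54],
    [0,0,-0.5,0,0,0,60],
    [0,0,-0.93,0,0,0,60],
    [0,0,0,0,0.5,0,60],
    [0,0,0,0,1,0,60]
  ]
}}

```text
t: 73.55
tool_pos: [0.4681, -0.2835, 0.0462]
orientation: [-0.274, 3.128, -0.002]
force: [0.1, 1.2, -0.6]
opening: 0.0602
gripper_force: 0.0
```

Call:
{"api": "move_arm", "payload": {
  "plan": [
    [0,0,0,0,1,0,60],
    [0,0,0,0,1,0,60],
    [0,0,0,0,1,0,60],
    [0,0,0,0,1,0,60],
    [0,0,0,0,1,0,60],
    [0,0,0,0,1,0,60],
    [0,0,0,0,1,0,60],
    [0,0,0,0,1,0,60],
    [0,0,0,0,0.6,0,60],
    [0,0,0,0,0,0,60]
  ]
}}

```text
t: 74.55
tool_pos: [0.4289, -0.0695, 0.0454]
orientation: [-0.281, 3.129, 0.001]
force: [0.0, -0.3, -0.4]
opening: 0.0602
gripper_force: 0.0
```

```bash
python3 -c "
from h import *
c=cam('wrist');fitz(c,.53,.003,.11)
go(.530,.002,.18+1.5708,-.0145)
cv2.imwrite('pics/s10.png',cam('scene')['frame'][:,:,::-1])"
```

```text
600 [480.4 -17.7] [17.4 19.2] ang -1.324
2498 [535.5   5.1] [38.6 43.5] ang -1.385
t 74.6 p [ 0.4293 -0.0706  0.0455] F [ 0.1  0.2 -1. ] T [ 0.05 -0.03  0.06] op 0.0603 gf 0.0
R [[-0.984, -0.178, 0.001], [-0.178, 0.984, -0.0], [-0.001, -0.0, -1.0]] q [-0.28 -0.2   2.09 -0.    1.25 -2.03]
turn units -0.01 (q6 after ~-1.75) shift units x -4.48 y 2.14 z 2.40
```

View pics/s10.png

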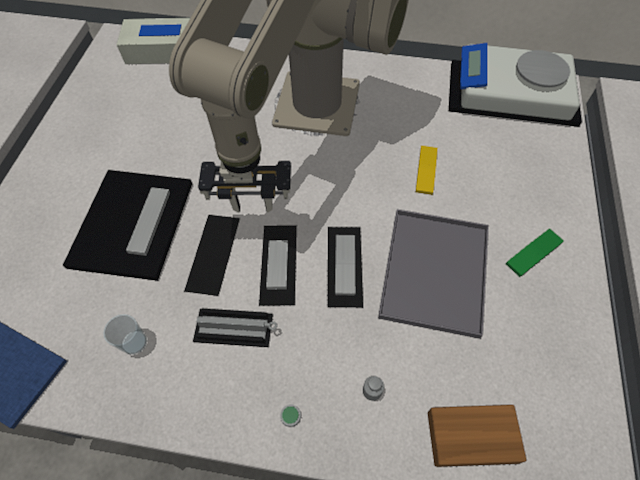

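The scene view shows the long plate on the slab (148,221), the straightedge in its holder (232,325), and the short (277,265) and medium (344,263) plates still waiting. I'll fetch the short one.

Call:
{"api": "move_arm", "payload": {
  "plan": [
    [0,0,0,-0.4,0.2,0,60],
    [0,0,0,-0.8,0.4,0,60],
    [0,0,0,-0.9,0.4,0,60],
    [0,0,0,-0.9,0.4,0,60],
    [0,0,0,-0.9,0.4,0,60],
    [0,0,0,-0.58,0.34,0.2,60],
    [0,0,0,0,0,0.5,60],
    [0,0,0,0,0,0.5,60],
    [0,0,0,0,0,0.3,60],
    [0,0,0,0,0,0.2,60]
  ]
}}

```text
t: 75.65
tool_pos: [0.5285, 0.0006, 0.0009]
orientation: [0.279, -3.127, -0.001]
force: [0.3, -0.1, -0.3]
opening: 0.0601
gripper_force: 0.0
```

Call:
{"api": "move_arm", "payload": {
  "plan": [
    [0,0,0,0,0,0.2,60],
    [0,0,0,0,0,0.2,60],
    [0,0,0,0,0,0.2,60],
    [0,0,0,0,0,0.1,60],
    [0,0,0,0,0,0,60],
    [0,0,0,0,0,0,60],
    [0,0,0,0,0,0,30],
    [0,0,0,0,0,0,30],
    [0,0,0,0,0,0,30],
    [0,0,0,0,0,0,30]
  ]
}}

```text
t: 76.65
tool_pos: [0.5303, 0.0013, -0.0147]
orientation: [-0.281, 3.129, 0.0]
force: [0.7, 2.2, 1.7]
opening: 0.0433
gripper_force: 30.0
```

```bash
python3 -c "
from h import *
go(.530,.002,.18+1.5708,-.0145)"
```

```text
t 76.65 p [ 0.5303  0.0013 -0.0147] F [0.7 2.2 1.7] T [0.34 0.08 0.03] op 0.0433 gf 30.0
R [[-0.984, -0.178, 0.0], [-0.178, 0.984, 0.0], [-0.0, 0.0, -1.0]] q [-0.09  0.15  1.87  0.    1.12 -1.84]
turn units -0.01 (q6 after ~-1.75) shift units x 0.01 y 0.03 z -0.01
```

Call:
{"api": "move_arm", "payload": {
  "plan": [
    [0,0,0,0,0,0,30],
    [0,0,0,0,0,-0.2,30],
    [0,0,0,0,0,-0.5,30],
    [0,0,0,0,0,-0.8,30],
    [0,0,0.7,0,0,-0.7,30],
    [0,0,0.73,0,0,0,30],
    [0,0,0,0.1,-0.4,0,30],
    [0,0,0,0.15,-0.9,0,30],
    [0,0,0,0.17,-1,0,30],
    [0,0,0,0.17,-1,0,30]
  ]
}}

```text
t: 77.65
tool_pos: [0.5169, -0.0831, 0.0399]
orientation: [0.051, -3.14, 0.0]
force: [-0.2, 0.7, -2.7]
opening: 0.0433
gripper_force: 30.0
```

Call:
{"api": "move_arm", "payload": {
  "plan": [
    [0,0,0,0.17,-1,0,30],
    [0,0,0,0.17,-1,0,30],
    [0,0,0,0.17,-1,0,30],
    [0,0,0,0.17,-1,0,30],
    [0,0,0,0.17,-1,0,30],
    [0,0,0,0.17,-1,0,30],
    [0,0,0,0.17,-1,0,30],
    [0,0,0,0.17,-1,0,30],
    [0,0,0,0.17,-1,0,30],
    [0,0,0,0.17,-1,0,30]
  ]
}}

```text
t: 78.65
tool_pos: [0.4814, -0.3343, 0.0398]
orientation: [0.05, -3.14, -0.001]
force: [-0.2, -0.2, -2.1]
opening: 0.0434
gripper_force: 30.0
```

Call:
{"api": "move_arm", "payload": {
  "plan": [
    [0,0,0,0.17,-1,0,30],
    [0,0,0,0.1,-0.8,0,30],
    [0,0,0,0.05,-0.4,0,30],
    [0,0,0,0,0,0,30],
    [0,0,0,0,0,0,30],
    [0,0,0,0,0,0,30],
    [0,0,0,0,0,0,30],
    [0,0,0,0,0,0,30],
    [0,0,0,0,0,0,30],
    [0,0,0,0,0,0,30]
  ]
}}

```text
t: 79.65
tool_pos: [0.4765, -0.3879, 0.0401]
orientation: [-0.047, 3.141, -0.0]
force: [-0.6, 0.7, -1.4]
opening: 0.0436
gripper_force: 30.0
```

```bash
python3 -c "
from h import *
go(.477,-.405,.03+1.5708,.01)"
```

```text
t 79.65 p [ 0.4765 -0.3879  0.0401] F [-0.6  0.7 -1.4] T [ 0.09 -0.02  0.01] op 0.0436 gf 30.0
R [[-1.0, -0.03, 0.0], [-0.03, 1.0, -0.0], [-0.0, -0.0, -1.0]] q [-0.77  0.29  1.6  -0.    1.25 -2.37]
turn units -0.00 (q6 after ~-2.30) shift units x -0.00 y -0.68 z 1.21
```

Call:
{"api": "move_arm", "payload": {
  "plan": [
    [0,0,0,0,-0.34,0,30],
    [0,0,0,0,-0.34,0,30],
    [0,0,0,0,0,0.3,30],
    [0,0,0,0,0,0.4,30],
    [0,0,0,0,0,0.3,30],
    [0,0,0,0,0,0.1,30],
    [0,0,0,0,0,0.08,30],
    [0,0,0,0,0,0,30],
    [0,0,0,0,0,0,30],
    [0,0,0,0,0,0,30]
  ]
}}

```text
t: 80.65
tool_pos: [0.4772, -0.4054, 0.0111]
orientation: [-0.047, 3.141, -0.001]
force: [0.3, 1.1, -2.4]
opening: 0.0435
gripper_force: 30.0
```

Call:
{"api": "move_arm", "payload": {
  "plan": [
    [0,0,0,0,0,0.08,30],
    [0,0,0,0,0,0.06,30],
    [0,0,0,0,0,0.03,30],
    [0,0,0,0,0,0.02,30],
    [0,0,0,0,0,0.02,30],
    [0,0,0,0,0,0,30],
    [0,0,0,0,0,0,30],
    [0,0,0,0,0,0,30],
    [0,0,0,0,0,0,30],
    [0,0,0,0,0,0,30]
  ]
}}

```text
t: 81.65
tool_pos: [0.4769, -0.4052, 0.0054]
orientation: [-0.046, 3.141, -0.0]
force: [-0.2, 1.0, -0.8]
opening: 0.0432
gripper_force: 30.0
```

Call:
{"api": "move_arm", "payload": {
  "plan": [
    [0,0,0,0,0,0.02,30],
    [0,0,0,0,0,0,54],
    [0,0,0,0,0,0,54],
    [0,0,0,0,0,0,54],
    [0,0,0,0,0,-0.2,54],
    [0,0,0,0,0,-0.7,54],
    [0,0,0,0,0,-0.9,54],
    [0,0,-0.5,0,0,0,60],
    [0,0,-0.6,0,0,0,60],
    [0,0,0,-0.1,0.5,0,60]
  ]
}}

```text
t: 82.65
tool_pos: [0.4781, -0.3938, 0.0519]
orientation: [-0.227, 3.132, -0.004]
force: [0.7, 0.3, -0.9]
opening: 0.06
gripper_force: 0.0
```

Call:
{"api": "move_arm", "payload": {
  "plan": [
    [0,0,0,-0.2,1,0,60],
    [0,0,0,-0.2,1,0,60],
    [0,0,0,-0.2,1,0,60],
    [0,0,0,-0.2,1,0,60],
    [0,0,0,-0.2,1,0,60],
    [0,0,0,-0.2,1,0,60],
    [0,0,0,-0.2,1,0,60],
    [0,0,0,-0.2,1,0,60],
    [0,0,0,-0.2,1,0,60],
    [0,0,0,-0.2,1,0,60]
  ]
}}

```text
t: 83.65
tool_pos: [0.4909, -0.1361, 0.0506]
orientation: [-0.224, 3.133, -0.0]
force: [-0.2, 0.3, -0.3]
opening: 0.0598
gripper_force: 0.0
```

Call:
{"api": "move_arm", "payload": {
  "plan": [
    [0,0,0,-0.2,1,0,60],
    [0,0,0,-0.2,1,0,60],
    [0,0,0,-0.2,1,0,60],
    [0,0,0,-0.2,1,0,60],
    [0,0,0,-0.2,1,0,60],
    [0,0,0,-0.2,1,0,60],
    [0,0,0,-0.2,0.8,0,60],
    [0,0,0,-0.2,0.4,0,60],
    [0,0,0,0,0,0,60],
    [0,0,0,0,0,0,60]
  ]
}}

```text
t: 84.65
tool_pos: [0.5045, 0.0458, 0.0501]
orientation: [-0.227, 3.133, -0.001]
force: [0.5, -0.3, 0.3]
opening: 0.0601
gripper_force: 0.0
```

```bash
python3 -c "
from h import *
c=cam('wrist');fitz(c,.503,.157,.12);fitz(cam('scene'),.503,.157,.12)
go(.503,.157,.145+1.5708,-.0145)
c=cam('top'); plates(c,[(.475,-.32),(.477,-.405)],.034)"
```

```text
11768 [484.9 154.6] [ 45.4 114.5] ang 0.146
339 [460.5 148.7] [40.  64.1] ang 0.136
569 [534.8 161.2] [42.5 86.4] ang 0.174
t 84.75 p [0.5045 0.0453 0.0499] F [ 0.1 -0.4 -0.4] T [ 0.06  0.01 -0.06] op 0.0605 gf 0.0
R [[-0.99, -0.143, -0.0], [-0.143, 0.99, -0.0], [0.0, -0.0, -1.0]] q [-0.01 -0.    1.9  -0.    1.24 -1.73]
turn units -0.01 (q6 after ~-1.41) shift units x -0.59 y 4.43 z 2.58
plate [ 470.3 -322.7] [ 42.9 177.4] ang 0.028 profile [35.0, 34.5, 34.7, 33.5, 33.6] 1093
plate [ 471.5 -408. ] [ 42.8 117.8] ang 0.032 profile [35.7, 34.3, 34.6, 34.6, 34.5] 717
```

Call:
{"api": "move_arm", "payload": {
  "plan": [
    [0,0,0,-0.1,0.5,0,60],
    [0,0,0,-0.15,0.9,0,60],
    [0,0,0,-0.15,1,0,60],
    [0,0,0,-0.1,1,0,60],
    [0,0,0,-0.09,0.73,0,60],
    [0,0,0,0,0.3,0.2,60],
    [0,0,0,0,0,0.5,60],
    [0,0,0,0,0,0.5,60],
    [0,0,0,0,0,0.4,60],
    [0,0,0,0,0,0.2,60]
  ]
}}

```text
t: 85.8
tool_pos: [0.5018, 0.1567, 0.0026]
orientation: [0.225, -3.131, 0.001]
force: [-0.8, -0.4, -0.4]
opening: 0.0602
gripper_force: 0.0
```

Call:
{"api": "move_arm", "payload": {
  "plan": [
    [0,0,0,0,0,0.3,60],
    [0,0,0,0,0,0.2,60],
    [0,0,0,0,0,0.2,60],
    [0,0,0,0,0,0.1,60],
    [0,0,0,0,0,0.1,60],
    [0,0,0,0,0,0,60],
    [0,0,0,0,0,0,30],
    [0,0,0,0,0,0,30],
    [0,0,0,0,0,0,30],
    [0,0,0,0,0,0,30]
  ]
}}

```text
t: 86.8
tool_pos: [0.5034, 0.1578, -0.0174]
orientation: [-0.227, 3.133, -0.0]
force: [-0.1, -0.8, 2.6]
opening: 0.0434
gripper_force: 30.0
```

Call:
{"api": "move_arm", "payload": {
  "plan": [
    [0,0,0,0,0,0,30],
    [0,0,0,0,0,0,30],
    [0,0,0,0,0,-0.2,30],
    [0,0,0,0,0,-0.5,30],
    [0,0,0,0,0,-0.8,30],
    [0,0,0,0,0,-0.7,30],
    [0,0,0,0,0,0,30],
    [0,0,0,0,0,0,30],
    [0,0,0,0,0,0,30],
    [0,0,0,0,0,0,30]
  ]
}}

```text
t: 87.8
tool_pos: [0.5021, 0.1576, 0.0361]
orientation: [0.227, -3.131, 0.0]
force: [-0.2, 0.2, -2.6]
opening: 0.0436
gripper_force: 30.0
```

```bash
python3 -c "
from h import *
go(.485,.364,-.04+1.5708,.0)"
```

```text
t 87.8 p [0.5021 0.1576 0.0361] F [-0.2  0.2 -2.6] T [ 0.06  0.03 -0.02] op 0.0436 gf 30.0
R [[-0.99, -0.144, -0.002], [-0.144, 0.99, -0.0], [0.002, -0.0, -1.0]] q [ 0.21  0.07  1.85  0.    1.22 -1.51]
turn units 1.76 (q6 after ~-0.89) shift units x 1.01 y 8.22 z 1.44
```

Call:
{"api": "move_arm", "payload": {
  "plan": [
    [0,0,0.9,0,0,0,30],
    [0,0,0.86,0,0.4,0,30],
    [0,0,0,0.1,0.9,0,30],
    [0,0,0,0.15,1,0,30],
    [0,0,0,0.15,1,0,30],
    [0,0,0,0.15,1,0,30],
    [0,0,0,0.15,1,0,30],
    [0,0,0,0.15,1,0,30],
    [0,0,0,0.15,1,0,30],
    [0,0,0,0,0.8,0,30]
  ]
}}

```text
t: 88.8
tool_pos: [0.4841, 0.3622, 0.0361]
orientation: [-0.061, -3.139, 0.001]
force: [-0.0, -0.3, -2.7]
opening: 0.0436
gripper_force: 30.0
```

Call:
{"api": "move_arm", "payload": {
  "plan": [
    [0,0,0,0,0.1,0,30],
    [0,0,0,0,0,0.3,30],
    [0,0,0,0,0,0.5,30],
    [0,0,0,0,0,0.5,30],
    [0,0,0,0,0,0.3,30],
    [0,0,0,0,0,0.1,30],
    [0,0,0,0,0,0.06,30],
    [0,0,0,0,0,0,30],
    [0,0,0,0,0,0,30],
    [0,0,0,0,0,0,30]
  ]
}}

```text
t: 89.8
tool_pos: [0.4858, 0.3639, -0.006]
orientation: [0.062, 3.14, 0.001]
force: [-0.0, 0.7, -2.4]
opening: 0.0437
gripper_force: 30.0
```

```bash
python3 -c "
from h import *
go(.485,.364,-.04+1.5708,-.0134)"
```

```text
t 89.8 p [ 0.4858  0.3639 -0.006 ] F [-0.   0.7 -2.4] T [ 0.09  0.02 -0.03] op 0.0437 gf 30.0
R [[-0.999, 0.039, 0.001], [0.039, 0.999, 0.001], [-0.001, 0.001, -1.0]] q [ 0.56  0.33  1.64  0.    1.17 -0.97]
turn units 0.00 (q6 after ~-0.89) shift units x 0.03 y 0.00 z 0.30
```

Call:
{"api": "move_arm", "payload": {
  "plan": [
    [0,0,0,0,0,0.1,30],
    [0,0,0,0,0,0.1,30],
    [0,0,0,0,0,0.04,30],
    [0,0,0,0,0,0.03,30],
    [0,0,0,0,0,0,30],
    [0,0,0,0,0,0,30],
    [0,0,0,0,0,0,54],
    [0,0,0,0,0,0,54],
    [0,0,0,0,0,0,54],
    [0,0,0,0,0,0,54]
  ]
}}

```text
t: 90.8
tool_pos: [0.4856, 0.3637, -0.0133]
orientation: [0.062, 3.141, 0.0]
force: [0.1, -0.3, 1.2]
opening: 0.0538
gripper_force: 0.0
```

Call:
{"api": "move_arm", "payload": {
  "plan": [
    [0,0,0,0,0,-0.3,54],
    [0,0,0,0,0,-0.7,54],
    [0,0,0,0,0,-1,54],
    [0,0,0,0,0,-1,54],
    [0,0,0,0,0,-1,54],
    [0,0,0,0,0,-1,54],
    [0,0,0,1,0,0,54],
    [0,0,0,1,0,0,54],
    [0,0,0,1,0,0,54],
    [0,0,0,0,0,0,54]
  ]
}}

```text
t: 91.8
tool_pos: [0.4082, 0.3669, 0.1121]
orientation: [-0.059, -3.14, -0.0]
force: [1.0, 0.1, -0.1]
opening: 0.0541
gripper_force: 0.0
```

```bash
python3 -c "
from h import *
st();c=cam('scene','s11.png');W=cloud(c)
m=(np.hypot(W[...,0]-.69,W[...,1]+.058)<.07)&(W[...,2]>.042)&(W[...,2]<.056); print('edge top',m.sum(),W[m].mean(0))"
```

```text
t 91.8 p [0.4082 0.3669 0.1121] F [ 1.   0.1 -0.1] T [ 0.05 -0.01  0.01] op 0.0541 gf 0.0
R [[-0.999, 0.038, -0.001], [0.038, 0.999, 0.0], [0.001, 0.0, -1.0]] q [ 0.64  0.05  1.73  0.    1.37 -0.89]
edge top 440 [ 0.69625658 -0.05618576  0.04858069]
```

View pics/s11.png

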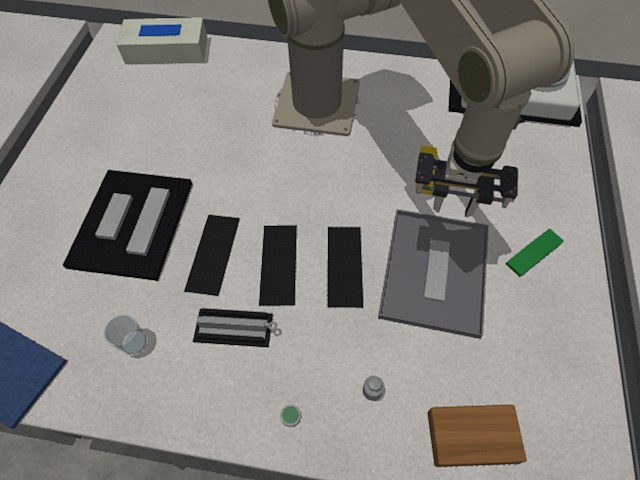

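The scene view shows the short (114,216) and long (148,221) plates on the slab, the medium plate in the tray (436,270), the straightedge seated at (232,325), and the robot clear of everything. I'm handing the job in.

```bash
python3 -c "
from plant import close_job
print(close_job())"
```

```text
the job is handed in; nothing more can be done
None
```

I handed the job in after 92 s: the long and short plates sat firmly and are on the granite slab, the medium plate rocked and is in the tray, and the straightedge is back in its holder. The hand-in gave no verdict, so I don't know how it was judged.

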